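# Put the pestle away in the stayed-lid chest

### The job

Put the hardwood pestle away in the wooden utensil chest: raise the chest's lid until its folding stay snaps straight and locked and holds the lid up with your hand off it, set the pestle down by hand (do not toss it) on the floor of the wide compartment, then press the knee of the stay in to break it and bring the lid down gently, under control, until it is fully shut, and let go. Leave the grinding plate, colander, saucepan lid and cup where they stand.

Things in the scene. Friction and masses are not known exactly. Their poses are not given: they have to be found in the camera images.
- chest: Fixed light-wood utensil chest, 220 deep (x) x 350 wide (y) x 115 high, walls 12, floor 10 thick. Origin: centre of its underside; x points from its front (robot side) to its back, y to its left, z up; yaw varies. A partition (8 thick, 45 high, at y -100) parts a wide compartment on the left (y -96 to +163, x -98 to +98) from a narrow strip on the right where the stay folds.
- chest_well (a point): Point on the floor of the chest's wide compartment, at its middle (chest x 0, y +31.5, z 10); axes as the chest's.
- lid_hinge (a point): Middle of the lid's hinge line, at the chest's top back edge (chest x +110, y 0, z 115); the line runs along the chest's y.
- lid (a joint): Lid (wooden panel 220 x 350 x 14, 0.6 kg with handle) in rad: 0 shut, growing as its front edge rises; 1.02 as far as the stay lets it go, leaning over the opening at 58 deg from level. The hinge is stiff: at 0.75 rad or more the lid stays where it is left even with the stay broken, but from about 0.5 rad down it drops if let go. Raising it takes about 4 N at the handle.
- lid_handle (a point): Middle of the steel bow handle on the lid's front edge: a round bar 12 in diameter, 110 long along the chest's y, its axis 42 out from the lid's edge. The bar lies 262 from the hinge line along the lid and 16 above the plane of the lid's underside (lid shut: chest x -152, z 131; fully up: 347 above the bench). The point turns with the lid.
- stay_knee (a joint): Knee of the folding stay in rad: 0 folded (lid shut), 2.44 dead straight, 2.54 locked on its stop, just past straight. A light spring snaps it past straight once the lid is within about 0.03 rad of full height. Pressed in only to about 1.9 rad or above it springs straight again; pressed in to 1.65 rad or below (knob moved 30 or more) it stays broken and the lid rests at about 0.9 rad.
- stay_pivot (a point): Pivot of the stay's lower link on the chest's right wall (chest x -55, y -138, z 93); axes as the chest's. The stay is two flat steel links, 70 (lower) and 76 (upper), in an upright plane along the chest's x; the upper one is pinned under the lid. The knee moves on a circle of radius 70 about this pivot.
- knee_knob (a point): Middle of the round steel knob on the knee's pin, 20 in diameter, 40 long along the chest's y, its axis the knee's. Locked it is at about chest x -12, y -126, z 149, under the leaning lid, so it is reached slantwise from the front. Pressing it down and away from the robot (about 5 N) breaks the stay; broken (1.65 rad) it is at about chest x +8, z 125.
- pestle_mid (a point): Centre of the dark hardwood pestle, a round bar 140 long and 40 in diameter, waisted to 33 in diameter over its middle, about 0.16 kg. Its x axis runs along its length. It lies on the grinding plate, its centre 20 above the plate's top face.
- grinding_plate: Grey stone grinding plate, 190 x 150 x 20, with a 5 high, 12 wide rim round its top; 2.2 kg. Origin: centre of its underside. It may stand to the left or to the right of the chest. Bystander.
- colander: Red plastic colander, 190 across and 87 high, with two lug handles (240 over them). Origin: centre of its underside. Stands on the other side of the chest from the grinding plate. Bystander.
- saucepan_lid: Aluminium saucepan lid lying on the bench, 170 across, 49 high with its knob. Origin: centre of its underside. Bystander.
- cup: White ceramic cup with a handle, 80 across, 85 high. Origin: centre of its underside. Bystander.
Mind the look-alikes: they are no part of the job. What is shaped like the part that bears pestle_mid but orange or red is not meant.

How it is judged:
By the outcome, as a careful person would: the job done as asked, in the order asked, and still so for the second after the job is handed in, with the robot touching nothing.
It also fails if it takes over 72 s, if anything falls off the work surface, if the arm or the gripper's body presses on something with over 40 N, if the wrist force passes 120 N, or if a joint passes its speed limit or range.

### The arm

A 7-joint arm with a two-finger parallel gripper is mounted at the origin on the work surface. World frame = base frame: x ahead of the robot, y to its left, z up, the work surface at z = 0. Lengths are in m, angles in rad, forces in N, time in s.
With the tool pointing down it reaches from about 0.4 to 0.9 m from the base axis. Payload 5.5 kg.
Tool frame: the origin (TCP) lies midway between the tips of the shut fingers; the grasp point (between the pads) lies 19 mm behind it (ctrl.pinch_z is the distance from the TCP to the grasp point, in m); z points along the fingers, x is the direction in which the jaws open and shut, and the axes are right-handed (so a half turn about z gives the same grasp; the last joint's range is limited). The gripper opens to 92 mm and grips with 3 to 60 N. Pads are 19 mm wide; open, the fingers measure 130 mm over their backs; the gripper's body (75 mm by 190 mm) begins 47 mm behind the grasp point.
Start: joints at [1.366, 0.501, -0.427, 1.55, 0.221, 1.138, -0.21], TCP at [0.293, -0.58, 0.227] pointing down, gripper open.
Joint ranges: [-2.88, 2.88], [-0.31, 2.03], [-1.54, 1.56], [0.2, 2.42], [-1.41, 4.55], [0.19, 2.02], [-2.57, 2.57]. Speed limits (rad/s): [2.57, 2.57, 3.14, 3.14, 3.14, 3.14, 3.14].

### API

Orientations are given as a 3x3 rotation matrix whose columns are the frame's x, y, z axes.
In Python, from rig import monitor, cams, ctrl gives the robot as it stands. The module is installed in compiled form; this text tells all that it offers.
- The arm moves only by the shell command python3 -m pendant 'ROWS'. ROWS is JSON, a list of rows, each a list of 7 numbers: the finger opening in m, from 0 to 0.0918, then the shift along the tool's x, y, z in m, then the turn, a rotation vector about the tool's x, y, z in degrees. A call has 1 to 5 rows; each row shifts and turns the pose as measured when the row begins, along the tool's axes as they then stand; what a row does not reach is not made up. A row lasts 1/8 s, in which the tool goes at most 62.5 mm and 10.7 degrees, less where a joint would pass 70% of its speed; a pose out of reach is approached as far as the arm can. A call with a gripper value outside its range is refused whole. The fingers move at their own pace and stop on an object; the grip force is fixed at half the most. Time passes only in rows, so rows that do not move let the fingers close. It gives the time, the measured TCP pose, the force and the opening at its end, in the units of the state.
- monitor.get_state(): the state, without advancing time (a new reading comes with each control period).
- cams.read_camera(name): name is "scene" or "top" or "wrist"; returns a dict with "color" (420x560x3 uint8, red, green, blue), "mtx" (3x3 intrinsics, pixels), "extrinsics" (4x4, takes a point from world to camera coordinates); the wrist camera has in their place "mount" (4x4, takes a point from camera to tool coordinates, whose origin is the TCP and whose axes are the tool frame's). Camera axes: x right, y up, looking along -z (the intrinsics and any distortion apply to the point x, -y, -z); pixel columns grow to the right and rows downward; lengths in m; the calibration is good to about 2 mm. A picture is of the moment at which its call begins: read the wrist's pose just before it. There is no depth.
- ctrl.hand_in(): hands the job in, once; it reports no verdict.
The state is a dict: "t": time; "joints": joint angles; "dq": joint speeds; "tau": joint torques, N m; "eef_pos": TCP position; "ee_rot": TCP orientation; "contact_force": force on the tool from outside, world axes, zero at the start; "moment": the same for the moment, N m; "finger_gap": finger opening in m.
Only numpy, scipy, OpenCV 4.12 (cv2) and the standard library are available. Lean on these libraries where they do the work, as an engineer would, in place of code of your own. Each camera call takes 0.05 s, during which the arm holds its last target.

## Working session

There is one attempt and no reset: what is moved stays moved. The work goes in short steps, Python scripts to look and compute and a shell command to move; the robot and the scene stay as the last step left them, time stands still between calls to the robot, and variables do not carry over. Pictures are saved under pics/ and viewed, and the job is handed in when it is done.

```bash
mkdir -p pics; ls; python3 - <<'E'
from rig import monitor,cams,ctrl
import cv2,numpy as np
np.set_printoptions(precision=4,suppress=True)
s=monitor.get_state();print({k:np.round(v,4).tolist() for k,v in s.items()}, ctrl.pinch_z)
for n in ["scene","top","wrist"]:
    c=cams.read_camera(n); cv2.imwrite(f"pics/{n}0.png",c["color"][:,:,::-1])
    print(n,c.keys()); print(c["mtx"]); print(c.get("extrinsics",c.get("mount")))
E
```

```text
pics
{'t': 0.0, 'joints': [1.3662, 0.5018, -0.4268, 1.5514, 0.2208, 1.1382, -0.2103], 'dq': [-0.0004, 0.0016, -0.0004, -0.0013, -0.0002, 0.0003, -0.0017], 'tau': [0.0003, -56.6598, -5.8157, -27.911, -0.0685, 0.0308, 0.0002], 'eef_pos': [0.2928, -0.5796, 0.2257], 'ee_rot': [[0.451, -0.8925, -0.0008], [-0.8925, -0.451, 0.0017], [-0.0019, -0.0001, -1.0]], 'contact_force': [0.6982, -0.3422, 0.0487], 'moment': [-0.0081, 0.0015, -0.0003], 'finger_gap': 0.0918} 0.0188
scene dict_keys(['color', 'mtx', 'extrinsics'])
[[436.405    0.     278.8686]
 [  0.     436.405  206.5056]
 [  0.       0.       1.    ]]
[[-0.3278  0.9447  0.0015  0.2761]
 [-0.7365 -0.2566  0.6258  0.3586]
 [ 0.5916  0.2041  0.7799 -1.9125]
 [ 0.      0.      0.      1.    ]]
top dict_keys(['color', 'mtx', 'extrinsics'])
[[481.6097   0.     273.5731]
 [  0.     481.6097 209.4471]
 [  0.       0.       1.    ]]
[[-0.0096 -0.9999  0.009  -0.0894]
 [ 0.9847 -0.0079  0.174  -0.6076]
 [-0.1739  0.0105  0.9847 -1.5441]
 [ 0.      0.      0.      1.    ]]
wrist dict_keys(['color', 'mtx', 'mount'])
[[371.2992   0.     286.7585]
 [  0.     371.2992 210.2259]
 [  0.       0.       1.    ]]
[[ 1.      0.0005 -0.0013 -0.0004]
 [ 0.0001 -0.9537 -0.3009 -0.0814]
 [-0.0014  0.3009 -0.9537 -0.1576]
 [ 0.      0.      0.      1.    ]]
```

View pics/scene0.png

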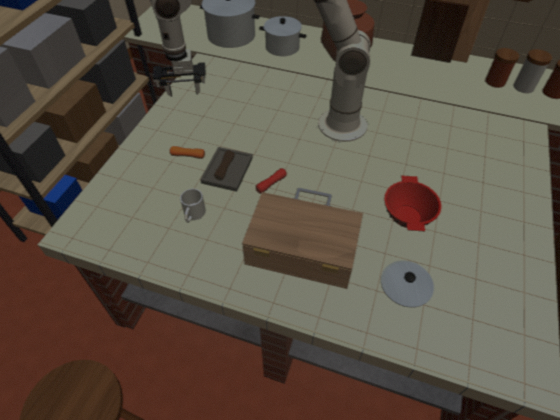

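View pics/top0.png

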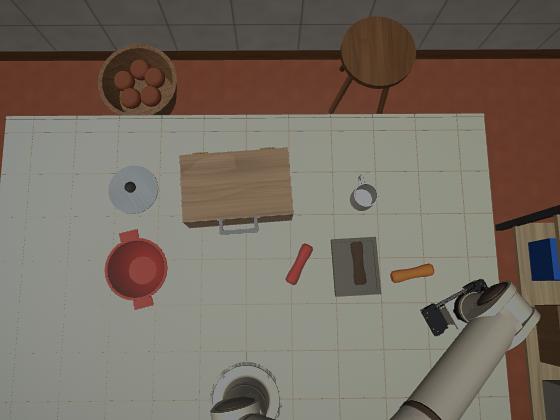

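View pics/wrist0.png

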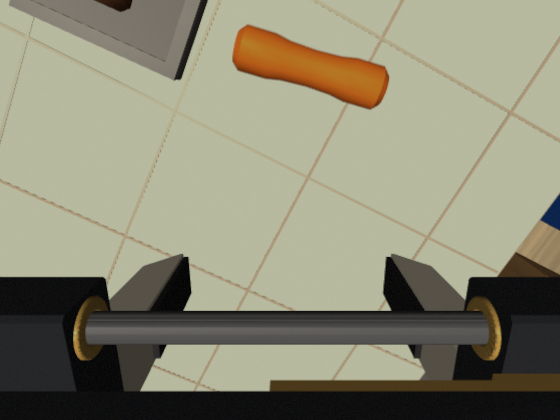

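The top view shows the chest at about (236,187) with its handle at (238,228). The plate with the dark pestle is at (357,265), and the red and orange look-alikes are at (299,264) and (412,273). Next I'll measure these.

```bash
cat > h.py <<'E'
import numpy as np,cv2
from rig import monitor,cams,ctrl
np.set_printoptions(precision=4,suppress=True)
def cam(n):
    s=monitor.get_state()
    c=cams.read_camera(n)
    if n=="wrist":
        T=np.eye(4);T[:3,:3]=np.array(s["ee_rot"]);T[:3,3]=s["eef_pos"]
        W=T@c["mount"]
    else: W=np.linalg.inv(c["extrinsics"])
    return c["color"],c["mtx"],W
def ray(K,W,uv):
    d=np.array([(uv[0]-K[0,2])/K[0,0],-(uv[1]-K[1,2])/K[1,1],-1.])
    return W[:3,3],W[:3,:3]@d
def plane(K,W,uv,z):
    o,d=ray(K,W,uv);return o+d*(z-o[2])/d[2]
def proj(K,W,P):
    p=np.linalg.inv(W)@np.append(P,1);return np.array([K[0,0]*p[0]/-p[2]+K[0,2],K[1,1]*-p[1]/-p[2]+K[1,2]])
def tri(a,b):
    (o1,d1),(o2,d2)=a,b
    A=np.stack([d1,-d2],1);t=np.linalg.lstsq(A,o2-o1,rcond=None)[0]
    p,q=o1+d1*t[0],o2+d2*t[1];return (p+q)/2,np.linalg.norm(p-q)
def save(n,img,scale=1,crop=None):
    if crop: img=img[crop[1]:crop[3],crop[0]:crop[2]]
    if scale!=1: img=cv2.resize(img,None,fx=scale,fy=scale,interpolation=cv2.INTER_CUBIC)
    cv2.imwrite(f"pics/{n}.png",img[:,:,::-1])
E
python3 - <<'E'
from h import *
img,K,W=cam("top")
save("topchest",img,5,(170,140,310,245))
save("topplate",img,6,(280,225,400,305))
hsv=cv2.cvtColor(img,cv2.COLOR_RGB2HSV)
for n,x in {"chest":(236,180),"bench":(320,210),"pestle":(358,265),"plate":(342,265),"handle":(238,231)}.items(): print(n,hsv[x[1],x[0]],img[x[1],x[0]])
E
```

```text
chest [ 15  88 131] [131 108  86]
bench [ 35  21 147] [145 147 135]
pestle [12 88 64] [64 51 42]
plate [23 26 87] [87 85 78]
handle [105  14 113] [107 110 113]
```

View pics/topchest.png

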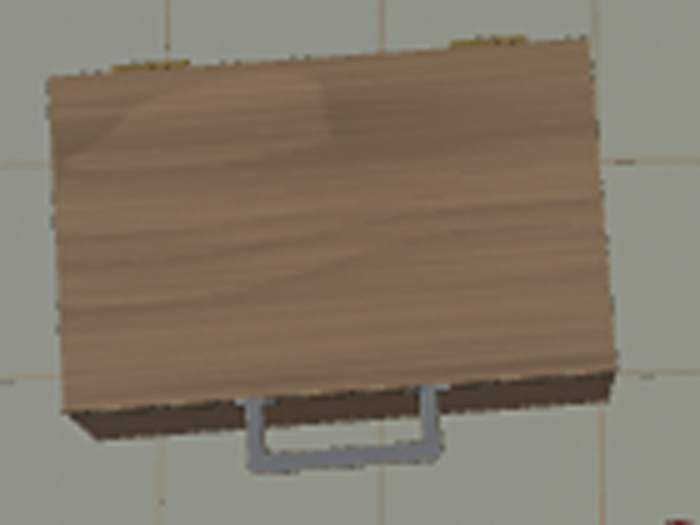

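View pics/topplate.png

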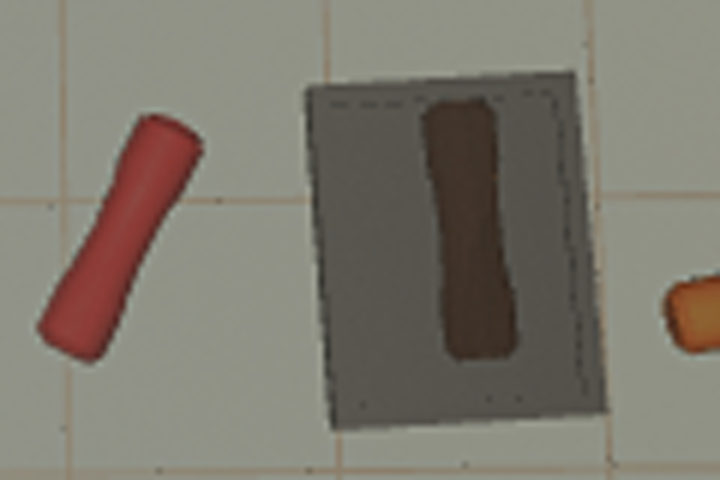

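The crops show the lid corners at about (48,76), (587,40), (615,372) and (63,410) at 5x. The handle bar runs (258,463)–(432,452), and the pestle is clear on its plate.

```bash
python3 - <<'E'
from h import *
img,K,W=cam("top")
c=lambda x,y:((x+.5)/5+170-.5,(y+.5)/5+140-.5)
P={n:plane(K,W,c(*q),z) for n,q,z in [("BL",(48,76),.129),("BR",(587,40),.129),("FR",(615,372),.129),("FL",(63,410),.129),("hl",(258,463),.133),("hr",(432,452),.133)]}
for n,p in P.items(): print(n,p)
print("w",np.linalg.norm(P["BL"]-P["BR"]),np.linalg.norm(P["FL"]-P["FR"]),"d",np.linalg.norm(P["BL"]-P["FL"]),np.linalg.norm(P["BR"]-P["FR"]),"handle",np.linalg.norm(P["hl"]-P["hr"]))
yv=(P["BL"]-P["BR"]+P["FL"]-P["FR"]);xv=P["BL"]-P["FL"]+P["BR"]-P["FR"]
y1=np.arctan2(-yv[0],yv[1]);y2=np.arctan2(xv[1],xv[0]);print("yaw deg",np.degrees([y1,y2]))
ctr=sum(P[k] for k in ["BL","BR","FR","FL"])/4;print("centre",ctr)
yaw=(350*y1+220*y2)/570
R=np.array([[np.cos(yaw),-np.sin(yaw)],[np.sin(yaw),np.cos(yaw)]])
hm=(P["hl"]+P["hr"])/2;print("handle mid",hm,"in chest",R.T@(hm-ctr)[:2],"pred",ctr[:2]+R@[-.152,0])
hsv=cv2.cvtColor(img,cv2.COLOR_RGB2HSV)
m=((hsv[...,0]<20)&(hsv[...,1]>60)&(hsv[...,2]<80)).astype(np.uint8);m[:, :330]=0;m[:,385:]=0;m[:235]=0;m[300:]=0
cs,_=cv2.findContours(m,0,1);k=max(cs,key=cv2.contourArea);r=cv2.minAreaRect(k);print(r,cv2.contourArea(k))
b=cv2.boxPoints(r);Q=np.array([plane(K,W,p,.040) for p in b]);
# silhouette of the mid height: plate top 20 + 20 
print(Q,Q.mean(0),[np.linalg.norm(Q[i]-Q[i-1]) for i in range(4)])
# plate corners
d=lambda x,y:((x+.5)/6+280-.5,(y+.5)/6+225-.5)
pc=np.array([plane(K,W,d(*q),.025) for q in [(305,88),(574,72),(607,411),(332,430)]]);print("plate",pc,pc.mean(0))
E
```

```text
BL [0.7744 0.208  0.129 ]
BR [ 0.7961 -0.1393  0.129 ]
FR [ 0.5784 -0.1538  0.129 ]
FL [0.557  0.1933 0.129 ]
hl [0.5219 0.0702 0.133 ]
hr [ 0.5279 -0.0384  0.133 ]
w 0.347954461621149 0.3477493423486712 d 0.21790494292688198 0.21822565127062588 handle 0.10876506848832135
yaw deg [3.5513 3.8441]
centre [0.6765 0.027  0.129 ]
handle mid [0.5249 0.0159 0.133 ] in chest [-0.1519 -0.0014] pred [0.5248 0.0173]
((357.869873046875, 263.0137023925781), (42.816078186035156, 11.672353744506836), 83.9909896850586) 412.5
[[ 0.4966 -0.3463  0.04  ]
 [ 0.5003 -0.385   0.04  ]
 [ 0.3607 -0.3939  0.04  ]
 [ 0.3572 -0.3558  0.04  ]] [ 0.4287 -0.3702  0.04  ] [np.float64(0.13973168414556525), np.float64(0.03884685243877273), np.float64(0.13984064411854294), np.float64(0.038255858946694324)]
plate [[ 0.5091 -0.2842  0.025 ]
 [ 0.5167 -0.4349  0.025 ]
 [ 0.3301 -0.4443  0.025 ]
 [ 0.3213 -0.2933  0.025 ]] [ 0.4193 -0.3642  0.025 ]
```

Everything fits the given sizes: the lid measures 348 x 218 and the pestle 140 x 39. The chest is at (0.6765, 0.027) with a yaw of 3.65°, and the pestle is at (0.429, -0.370). I'll write a planning helper that prints the steps.

```bash
cat >> h.py <<'E'
from scipy.spatial.transform import Rotation as Ro
YAW=np.radians(3.65); CO=np.array([.6765,.027,0.]); C=Ro.from_euler('z',YAW).as_matrix()
def ch(x,y,z): return CO+C@(np.array([x,y,z])/1000.)   # chest mm -> world
def orient(xdir,tilt=0):
    # xdir chest-frame 'X' or 'Y' : tool x ; tilt deg: tool z leans to chest +x going down (only for Y)
    t=np.radians(tilt); z=np.array([np.sin(t),0,-np.cos(t)])
    x={'X':np.array([np.cos(t),0,np.sin(t)]),'Y':np.array([0,1.,0])}[xdir]
    return C@np.stack([x,np.cross(z,x),z],1)
def plan(P,R,n=None,grasp=True):
    """P = world target of grasp point (or TCP)"""
    s=monitor.get_state();p0=np.array(s["eef_pos"]);R0=np.array(s["ee_rot"])
    P=np.array(P,float)
    if grasp: P=P+R@[0,0,ctrl.pinch_z]
    rv=Ro.from_matrix(R0.T@R).as_rotvec(degrees=True)
    if n is None: n=max(1,int(np.ceil(max(np.linalg.norm(P-p0)/.058,np.linalg.norm(rv)/10.0))))
    print("from",p0,"to",P,"dist",round(np.linalg.norm(P-p0),4),"turn",rv,"rows",n)
    for i in range(n):
        Ri=R0@Ro.from_rotvec(rv*i/n,degrees=True).as_matrix()
        print(np.round(np.r_[Ri.T@((P-p0)/n),rv/n],4).tolist())
def st():
    s=monitor.get_state();R=np.array(s["ee_rot"]);g=np.array(s["eef_pos"])-R@[0,0,ctrl.pinch_z]
    print("t",round(s["t"],2),"tcp",np.array(s["eef_pos"]),"grasp chest mm",C.T@(g-CO)*1000,"F",np.array(s["contact_force"]),"gap",round(s["finger_gap"],4))
    print("joints",np.array(s["joints"]),"zaxis",R[:,2],"xaxis",R[:,0])
E
python3 -c "
from h import *
st();plan(ch(-152,0,215),orient('X'))"
```

```text
t 0.25 tcp [ 0.293  -0.5799  0.2262] grasp chest mm [-421.3915 -581.2507  245.0339] F [ 0.4865 -0.2388 -0.3507] gap 0.0917
joints [ 1.3662  0.5014 -0.4269  1.5509  0.2208  1.1383 -0.2103] zaxis [-0.0004  0.0008 -1.    ] xaxis [ 0.451  -0.8925 -0.0009]
from [ 0.293  -0.5799  0.2262] to [0.5248 0.0173 0.1962] dist 0.6413 turn [ -0.0333   0.0442 -66.8449] rows 12
[-0.0357, -0.0397, 0.0025, -0.0028, 0.0037, -5.5704]
[-0.0317, -0.043, 0.0025, -0.0028, 0.0037, -5.5704]
[-0.0274, -0.0458, 0.0025, -0.0028, 0.0037, -5.5704]
[-0.0228, -0.0483, 0.0025, -0.0028, 0.0037, -5.5704]
[-0.018, -0.0503, 0.0025, -0.0028, 0.0037, -5.5704]
[-0.013, -0.0518, 0.0025, -0.0028, 0.0037, -5.5704]
[-0.0079, -0.0528, 0.0025, -0.0028, 0.0037, -5.5704]
[-0.0028, -0.0533, 0.0025, -0.0028, 0.0037, -5.5704]
[0.0024, -0.0533, 0.0025, -0.0028, 0.0037, -5.5704]
[0.0076, -0.0528, 0.0025, -0.0028, 0.0037, -5.5704]
[0.0127, -0.0519, 0.0025, -0.0028, 0.0037, -5.5704]
[0.0176, -0.0504, 0.0025, -0.0028, 0.0037, -5.5704]
```

```bash
python3 -m pendant '[[0.03,-0.036,-0.040,0,0,0,-5.6],[0.03,-0.032,-0.043,0,0,0,-5.6],[0.03,-0.027,-0.046,0,0,0,-5.6],[0.03,-0.023,-0.048,0,0,0,-5.6],[0.03,-0.018,-0.050,0,0,0,-5.6]]'; python3 -c "
from h import *
st();plan(ch(-152,0,215),orient('X'))"
```

```text
t: 0.88
eef_pos: [0.388, -0.3284, 0.2251]
ee_rot: [[0.82, -0.572, -0.001], [-0.572, -0.82, -0.001], [0.0, 0.001, -1.0]]
contact_force: [0.7, 0.5, -0.2]
finger_gap: 0.0465
t 0.88 tcp [ 0.388  -0.3284  0.2251] grasp chest mm [-310.5042 -336.2804  243.9129] F [ 0.7468  0.5425 -0.2109] gap 0.0465
joints [ 1.2044  0.2758 -0.6489  1.8981  0.1948  1.0299 -0.1361] zaxis [-0.0006 -0.0013 -1.    ] xaxis [ 0.8203 -0.5719  0.0003]
from [ 0.388  -0.3284  0.2251] to [0.5248 0.0173 0.1962] dist 0.3729 turn [  0.0803   0.0109 -38.5357] rows 7
[-0.0122, -0.0517, 0.0041, 0.0115, 0.0016, -5.5051]
[-0.0072, -0.0526, 0.0041, 0.0115, 0.0016, -5.5051]
[-0.0021, -0.0531, 0.0041, 0.0115, 0.0016, -5.5051]
[0.003, -0.053, 0.0041, 0.0115, 0.0016, -5.5051]
[0.0081, -0.0525, 0.0041, 0.0115, 0.0016, -5.5051]
[0.0131, -0.0515, 0.0041, 0.0115, 0.0016, -5.5051]
[0.0179, -0.05, 0.0041, 0.0115, 0.0016, -5.5051]
```

```bash
python3 -m pendant '[[0.03,-0.012,-0.052,0.003,0,0,-5.5],[0.03,-0.007,-0.053,0.003,0,0,-5.5],[0.03,-0.002,-0.053,0.003,0,0,-5.5],[0.03,0.003,-0.053,0.003,0,0,-5.5],[0.03,0.008,-0.053,0.003,0,0,-5.5]]'; python3 -c "
from h import *
st();plan(ch(-152,0,215),orient('X'))"
```

```text
t: 1.5
eef_pos: [0.4876, -0.0729, 0.2105]
ee_rot: [[0.993, -0.114, 0.003], [-0.114, -0.993, -0.005], [0.003, 0.005, -1.0]]
contact_force: [-0.6, -0.1, 0.6]
finger_gap: 0.0301
t 1.5 tcp [ 0.4876 -0.0729  0.2105] grasp chest mm [-194.8853  -87.5543  229.3434] F [-0.6007 -0.1372  0.6488] gap 0.0301
joints [ 0.8272  0.3101 -0.863   1.9458  0.2844  1.0064 -0.2804] zaxis [ 0.0027 -0.0053 -1.    ] xaxis [ 0.9935 -0.1141  0.0032]
from [ 0.4876 -0.0729  0.2105] to [0.5248 0.0173 0.1962] dist 0.0986 turn [  0.3015  -0.1598 -10.2027] rows 2
[0.0133, -0.047, 0.007, 0.1507, -0.0799, -5.1013]
[0.0174, -0.0456, 0.0071, 0.1507, -0.0799, -5.1013]
```

```bash
python3 -m pendant '[[0.03,0.013,-0.047,0.005,0,0,-5.1],[0.03,0.017,-0.045,0.005,0,0,-5.0],[0.03,0.003,-0.012,0.002,0,0,-1.0]]'; python3 -c "
from h import *
st();plan(ch(-152,0,132),orient('X'))
i,K,W=cam('wrist');save('w1',i)
s=monitor.get_state()
for y in (-55,0,55): print(proj(K,W,ch(-152,y,131)))"
```

```text
t: 1.88
eef_pos: [0.5278, 0.0362, 0.1985]
ee_rot: [[0.996, 0.091, 0.005], [0.091, -0.996, -0.004], [0.005, 0.004, -1.0]]
contact_force: [-0.2, -0.7, 0.4]
finger_gap: 0.0298
t 1.88 tcp [0.5278 0.0362 0.1985] grasp chest mm [-147.8532   18.6995  217.2549] F [-0.2285 -0.6717  0.3606] gap 0.0298
joints [ 0.6039  0.4191 -0.9009  1.8757  0.388   1.0269 -0.3683] zaxis [ 0.0049 -0.004  -1.    ] xaxis [0.9958 0.0912 0.0045]
from [0.5278 0.0362 0.1985] to [0.5248 0.0173 0.1132] dist 0.0874 turn [ 0.2484 -0.2625  1.5825] rows 2
[-0.0026, 0.0091, 0.0427, 0.1242, -0.1312, 0.7913]
[-0.0023, 0.0092, 0.0426, 0.1242, -0.1312, 0.7913]
[278.104  323.5057]
[279.8047 251.9527]
[281.7569 169.8203]
```

View pics/w1.png

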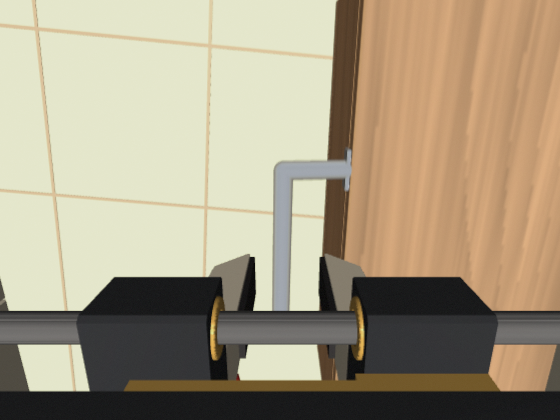

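The wrist view shows the bar's end corner at (282,170), against a prediction of (281.8,169.8), so the calibration holds. Now I'll descend and grip.

```bash
python3 -m pendant '[[0.03,-0.004,0.017,0.010,0.2,-0.2,1.2],[0.03,0,0.001,0.030,0,0,0.3]]'; python3 -c "
from h import *
st();plan(ch(-152,0,132),orient('X'))"
```

```text
t: 2.17
eef_pos: [0.526, 0.0131, 0.1583]
ee_rot: [[0.998, 0.059, 0.003], [0.059, -0.998, -0.004], [0.003, 0.004, -1.0]]
contact_force: [0.6, -0.7, 0.2]
finger_gap: 0.0302
t 2.17 tcp [0.526  0.0131 0.1583] grasp chest mm [-151.1736   -4.2194  177.0981] F [ 0.575  -0.6748  0.1687] gap 0.0302
joints [ 0.6081  0.4637 -0.856   1.9174  0.4334  0.9513 -0.3948] zaxis [ 0.0032 -0.0038 -1.    ] xaxis [0.9983 0.059  0.003 ]
from [0.526  0.0131 0.1583] to [0.5248 0.0173 0.1132] dist 0.0453 turn [ 0.2289 -0.1713 -0.2667] rows 1
[-0.001, -0.0045, 0.0451, 0.2289, -0.1713, -0.2667]
```

```bash
python3 -m pendant '[[0.03,-0.001,-0.003,0.020,0.1,-0.1,-0.2],[0.03,0,-0.001,0.020,0,0,0],[0.03,0,0,0.004,0,0,0]]'; python3 -c "
from h import *
st()"
```

```text
t: 2.55
eef_pos: [0.5219, 0.0097, 0.1096]
ee_rot: [[0.999, 0.053, -0.004], [0.053, -0.999, -0.005], [-0.004, 0.005, -1.0]]
contact_force: [0.3, 0.0, -0.2]
finger_gap: 0.0301
t 2.55 tcp [0.5219 0.0097 0.1096] grasp chest mm [-155.2591   -7.3797  128.3658] F [ 0.3117  0.0296 -0.2319] gap 0.0301
joints [ 0.5671  0.5296 -0.8034  1.9552  0.5015  0.871  -0.4516] zaxis [-0.0042 -0.0052 -1.    ] xaxis [ 0.9986  0.0525 -0.0045]
```

```bash
python3 -m pendant '[[0.02,0.003,0,0,0,-0.2,0],[0.0,0,0,0,0,0,0],[0.0,0,0,0,0,0,0],[0.0,0,0,0,0,0,0]]'; python3 -c "
from h import *
st()"
```

```text
t: 3.05
eef_pos: [0.5268, 0.0099, 0.1106]
ee_rot: [[0.999, 0.053, -0.005], [0.053, -0.999, -0.005], [-0.005, 0.005, -1.0]]
contact_force: [1.0, 0.1, -4.7]
finger_gap: 0.0112
t 3.05 tcp [0.5268 0.0099 0.1106] grasp chest mm [-150.4009   -7.4374  129.4189] F [ 0.9546  0.1115 -4.7121] gap 0.0112
joints [ 0.563   0.536  -0.8019  1.9423  0.5026  0.8794 -0.4501] zaxis [-0.0051 -0.0052 -1.    ] xaxis [ 0.9986  0.0528 -0.0053]
```

```bash
cat >> h.py <<'E'
def hpos(t): return np.array([110-262*np.cos(t)+16*np.sin(t),0,115+262*np.sin(t)+16*np.cos(t)])
OFF=np.array([1.6,0,-1.6])
def arc(dth,n):
    """rows (tool axes) for the handle arc from the present angle by dth in n rows; returns"""
    s=monitor.get_state();R=np.array(s["ee_rot"]);g=np.array(s["eef_pos"])-R@[0,0,ctrl.pinch_z]
    q=C.T@(g-CO)*1000; v=q-OFF-np.array([110,0,115])
    th=np.arctan2(v[2],-v[0])-np.arctan2(16,262); r=np.hypot(v[0],v[2])
    print("theta",round(th,4),"radius err mm",round(r-np.hypot(262,16),2),"q",q)
    p=q.copy()
    for i in range(1,n+1):
        t=hpos(th+dth*i/n)+OFF; t[1]=q[1]
        print(np.round(R.T@(C@(t-p)),1)); p=t
E
python3 -c "
from h import *
arc(.3,5)"
```

```text
theta 0.0001 radius err mm 0.0 q [-150.4009   -7.4374  129.4189]
[  1.4   0.1 -15.7]
[  2.3   0.1 -15.6]
[  3.2   0.  -15.4]
[  4.1   0.  -15.2]
[  5.    0.  -14.9]
```

```bash
python3 -m pendant '[[0.0,0.0014,0,-0.016,0,0,0],[0.0,0.0023,0,-0.016,0,0,0],[0.0,0.0032,0,-0.0155,0,0,0],[0.0,0.004,0,-0.015,0,0,0],[0.0,0.005,0,-0.015,0,0,0]]'; python3 -c "
from h import *
st();arc(.4,5)"
```

```text
t: 3.68
eef_pos: [0.545, 0.0111, 0.1931]
ee_rot: [[0.999, 0.053, -0.002], [0.053, -0.999, -0.005], [-0.003, 0.005, -1.0]]
contact_force: [6.1, 0.0, -5.8]
finger_gap: 0.011
t 3.67 tcp [0.545  0.0111 0.1931] grasp chest mm [-132.2319   -7.3909  211.9289] F [ 6.1276  0.0454 -5.7899] gap 0.011
joints [ 0.6125  0.4546 -0.8695  1.8374  0.4048  1.0398 -0.3654] zaxis [-0.0024 -0.005  -1.    ] xaxis [ 0.9986  0.0532 -0.0026]
theta 0.323 radius err mm 0.5 q [-132.2319   -7.3909  211.9289]
[  9.  -0. -19.]
[ 10.1  -0.  -18.4]
[ 11.5  -0.  -17.5]
[ 12.9  -0.1 -16.6]
[ 14.2  -0.1 -15.5]
```

```bash
python3 -m pendant '[[0.0,0.008,0,-0.019,0,0,0],[0.0,0.010,0,-0.018,0,0,0],[0.0,0.0115,0,-0.0175,0,0,0],[0.0,0.013,0,-0.0165,0,0,0],[0.0,0.014,0,-0.0155,0,0,0]]'; python3 -c "
from h import *
st();arc(.24,5)"
```

```text
t: 4.3
eef_pos: [0.6032, 0.0151, 0.284]
ee_rot: [[0.999, 0.054, -0.002], [0.054, -0.999, -0.003], [-0.002, 0.003, -1.0]]
contact_force: [9.0, 1.1, -12.9]
finger_gap: 0.0107
t 4.3 tcp [0.6032 0.0151 0.284 ] grasp chest mm [-73.8413  -7.115  302.8304] F [  8.9932   1.1374 -12.9477] gap 0.0107
joints [ 0.5715  0.4696 -0.8808  1.5947  0.3782  1.2596 -0.3207] zaxis [-0.0022 -0.0034 -1.    ] xaxis [ 0.9985  0.054  -0.0024]
theta 0.735 radius err mm 2.6 q [-73.8413  -7.115  302.8304]
[11.  -0.1 -6.8]
[ 9.6 -0.1 -8.2]
[10.  -0.1 -7.7]
[10.3 -0.1 -7.2]
[10.7 -0.1 -6.7]
```

```bash
python3 -m pendant '[[0.0,0.011,0,-0.0065,0,0,0],[0.0,0.0095,0,-0.0075,0,0,0],[0.0,0.010,0,-0.0075,0,0,0],[0.0,0.010,0,-0.007,0,0,0]]'; python3 -c "
from h import *
st();arc(.06,3)"
```

```text
t: 4.8
eef_pos: [0.6396, 0.0176, 0.3153]
ee_rot: [[0.998, 0.055, -0.016], [0.055, -0.998, -0.006], [-0.016, 0.005, -1.0]]
contact_force: [-2.2, -0.5, -1.9]
finger_gap: 0.0107
t 4.8 tcp [0.6396 0.0176 0.3153] grasp chest mm [-37.0984  -6.9422 334.1189] F [-2.2471 -0.5279 -1.8912] gap 0.0107
joints [ 0.5104  0.5248 -0.8639  1.4446  0.4002  1.372  -0.3167] zaxis [-0.0158 -0.0057 -0.9999] xaxis [ 0.9984  0.055  -0.0161]
theta 0.9169 radius err mm 3.65 q [-37.0984  -6.9422 334.1189]
[ 6.4 -0.1  0. ]
[ 4.4 -0.  -2.9]
[ 4.5 -0.  -2.8]
```

```bash
python3 -m pendant '[[0.0,0.007,0,-0.002,0,0.5,0],[0.0,0.006,0,-0.004,0,0.3,0],[0.0,0.005,0,-0.003,0,0,0]]'; python3 -c "
from h import *
st();arc(.06,3)
for n in ['top','scene']:
    i,K,W=cam(n); save(n+'2',i,3,(170,140,310,300) if n=='top' else (220,150,400,300)); print(proj(K,W,ch(-12,-126,149)))
i,K,W=cam('wrist');save('w2',i);print(proj(K,W,ch(-12,-126,149)))
"
```

```text
t: 5.18
eef_pos: [0.6578, 0.0188, 0.3269]
ee_rot: [[0.998, 0.055, -0.003], [0.055, -0.998, -0.006], [-0.003, 0.006, -1.0]]
contact_force: [0.9, 0.5, -2.3]
finger_gap: 0.0112
t 5.17 tcp [0.6578 0.0188 0.3269] grasp chest mm [-19.1031  -6.887  345.7183] F [ 0.9303  0.4643 -2.2999] gap 0.0112
joints [ 0.4883  0.5431 -0.8577  1.3904  0.4128  1.3959 -0.3148] zaxis [-0.0032 -0.0057 -1.    ] xaxis [ 0.9985  0.0553 -0.0035]
theta 0.9973 radius err mm 4.07 q [-19.1031  -6.887  345.7183]
[ 6.6 -0.1  1. ]
[ 4.6 -0.  -2.5]
[ 4.7 -0.  -2.4]
[275.1555 183.5697]
[267.1302 212.0338]
[294.6851 296.7759]
```

View pics/scene2.png

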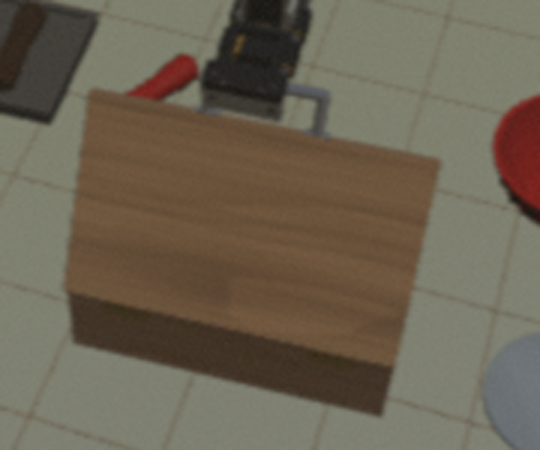

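View pics/top2.png

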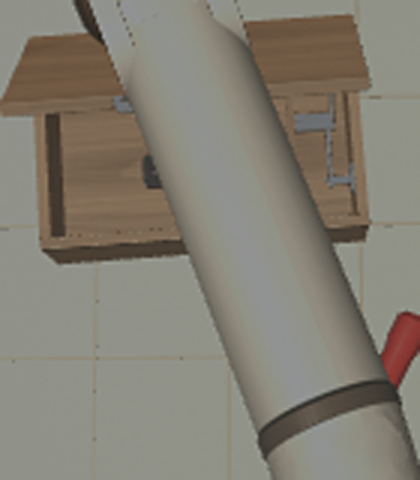

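The top view shows the lid up and the knob at about px (274,181), with the locked position predicted at (275,184). I'll push a little further until I feel the stop.

```bash
python3 -m pendant '[[0.0,0.0045,0,-0.0025,0,0,0],[0.0,0.004,0,-0.0025,0,0,0],[0.0,0,0,0,0,0,0]]'; python3 -c "
from h import *
st();arc(.06,3)
i,K,W=cam('top'); save('top3',i,6,(240,160,310,220));
for a in (0,1): print(proj(K,W,ch(-12,-126+(40*a-20),149)))
"
```

```text
t: 5.7
eef_pos: [0.6645, 0.0192, 0.3307]
ee_rot: [[0.998, 0.056, -0.009], [0.056, -0.998, -0.006], [-0.01, 0.006, -1.0]]
contact_force: [-1.0, -1.8, 1.8]
finger_gap: 0.0109
t 5.7 tcp [0.6645 0.0192 0.3307] grasp chest mm [-12.3197  -6.957  349.5291] F [-0.9565 -1.8484  1.7615] gap 0.0109
joints [ 0.474   0.5576 -0.853   1.3597  0.4185  1.4185 -0.3134] zaxis [-0.0092 -0.0064 -0.9999] xaxis [ 0.9984  0.0557 -0.0096]
theta 1.0265 radius err mm 4.18 q [-12.3197  -6.957  349.5291]
[ 6.6 -0.1  1.2]
[ 4.7 -0.  -2.3]
[ 4.7 -0.  -2.2]
[281.4924 183.1288]
[268.815 184.011]
```

View pics/top3.png

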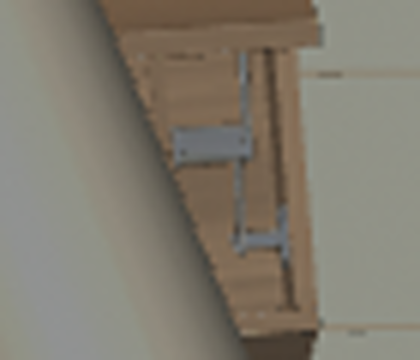

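The knob has moved to (275.5,184.2), matching the locked position of (275.2,183.6), so the stay has snapped over. I'll let go and lift clear.

```bash
python3 -m pendant '[[0.035,0,0,0,0,0,0],[0.035,0,0,0,0,0,0],[0.035,0,0,-0.02,0,0,0],[0.035,0,0,-0.04,0,0,0],[0.035,0,0,-0.03,0,0,0]]'; python3 -c "
from h import *
st()
i,K,W=cam('top'); save('top4',i,6,(240,160,310,220));
R=C@np.eye(3)
"
```

```text
t: 6.38
eef_pos: [0.6661, 0.0202, 0.4254]
ee_rot: [[0.998, 0.056, -0.006], [0.056, -0.998, -0.004], [-0.006, 0.004, -1.0]]
contact_force: [-0.4, -0.6, 0.4]
finger_gap: 0.0347
t 6.38 tcp [0.6661 0.0202 0.4254] grasp chest mm [-10.6974  -6.0037 444.1557] F [-0.3673 -0.5578  0.4471] gap 0.0347
joints [ 0.4517  0.5219 -0.8675  1.1948  0.3923  1.5963 -0.2812] zaxis [-0.006  -0.0044 -1.    ] xaxis [ 0.9984  0.0559 -0.0062]
```

View pics/top4.png

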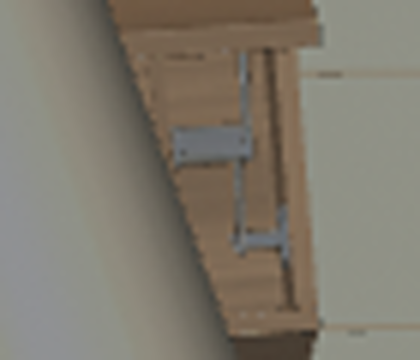

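The stay holds the lid with the hand off: the knob hasn't moved. Next is the pestle.

```bash
python3 -c "
from h import *
plan([.44,-.30,.30],orient('Y',15),10)"
```

```text
from [0.6672 0.0208 0.4299] to [ 0.4449 -0.2997  0.2818] dist 0.4172 turn [-11.5943  12.0229 -89.8707] rows 10
[-0.024, 0.0307, 0.0149, -1.1594, 1.2023, -8.9871]
[-0.0288, 0.0263, 0.015, -1.1594, 1.2023, -8.9871]
[-0.0328, 0.0211, 0.0148, -1.1594, 1.2023, -8.9871]
[-0.036, 0.0154, 0.0144, -1.1594, 1.2023, -8.9871]
[-0.0382, 0.0093, 0.0139, -1.1594, 1.2023, -8.9871]
[-0.0395, 0.0029, 0.0132, -1.1594, 1.2023, -8.9871]
[-0.0397, -0.0036, 0.0124, -1.1594, 1.2023, -8.9871]
[-0.0389, -0.01, 0.0114, -1.1594, 1.2023, -8.9871]
[-0.037, -0.0162, 0.0103, -1.1594, 1.2023, -8.9871]
[-0.0343, -0.022, 0.0092, -1.1594, 1.2023, -8.9871]
```

```bash
python3 -m pendant '[[0.06,-0.030,0.025,0.0,-1.2,1.2,-9],[0.06,-0.036,0.026,0.005,-1.2,1.2,-9],[0.06,-0.040,0.021,0.010,-1.2,1.2,-9],[0.06,-0.042,0.015,0.014,-1.2,1.2,-9],[0.06,-0.042,0.009,0.018,-1.2,1.2,-9]]'; python3 -c "
from h import *
st()
plan([.43,-.33,.26],orient('Y',15))"
```

```text
t: 7.05
eef_pos: [0.5337, -0.1398, 0.3898]
ee_rot: [[0.64, 0.752, 0.155], [0.766, -0.641, -0.05], [0.061, 0.151, -0.987]]
contact_force: [0.1, -0.1, 0.4]
finger_gap: 0.0599
t 7.05 tcp [ 0.5337 -0.1398  0.3898] grasp chest mm [-155.9475 -156.2546  408.3933] F [ 0.0532 -0.1476  0.4446] gap 0.0599
joints [ 1.1876  0.1686 -1.1072  1.6995  0.1985  1.2106  0.9125] zaxis [ 0.1549 -0.0505 -0.9866] xaxis [0.6401 0.7658 0.0613]
from [ 0.5337 -0.1398  0.3898] to [ 0.4349 -0.3297  0.2418] dist 0.2603 turn [ -4.6576   5.6642 -43.298 ] rows 5
[-0.0436, 0.005, 0.0281, -0.9315, 1.1328, -8.6596]
[-0.0443, -0.0021, 0.0272, -0.9315, 1.1328, -8.6596]
[-0.044, -0.0092, 0.0262, -0.9315, 1.1328, -8.6596]
[-0.0426, -0.0162, 0.0252, -0.9315, 1.1328, -8.6596]
[-0.0401, -0.0229, 0.024, -0.9315, 1.1328, -8.6596]
```

```bash
python3 -m pendant '[[0.06,-0.044,0.005,0.028,-0.9,1.1,-8.7],[0.06,-0.044,-0.002,0.027,-0.9,1.1,-8.7],[0.06,-0.044,-0.009,0.026,-0.9,1.1,-8.7],[0.06,-0.042,-0.016,0.025,-0.9,1.1,-8.7],[0.06,-0.030,-0.018,0.018,-0.9,1.1,-7]]'; python3 -c "
from h import *
st()
plan([.4287,-.3702,.12],orient('Y',15))"
```

```text
t: 7.68
eef_pos: [0.4424, -0.3286, 0.2574]
ee_rot: [[-0.061, 0.962, 0.266], [0.998, 0.063, -0.001], [-0.018, 0.266, -0.964]]
contact_force: [0.2, 0.8, 0.3]
finger_gap: 0.0599
t 7.67 tcp [ 0.4424 -0.3286  0.2574] grasp chest mm [-261.2536 -339.6205  275.5192] F [0.1612 0.7503 0.3237] gap 0.0599
joints [ 1.6762  0.3079 -1.1333  1.9373  0.1729  0.848   2.1278] zaxis [ 0.2664 -0.001  -0.9639] xaxis [-0.0609  0.998  -0.0179]
from [ 0.4424 -0.3286  0.2574] to [ 0.4336 -0.3699  0.1018] dist 0.1612 turn [0.4129 1.0299 0.1167] rows 3
[-0.0126, -0.0175, 0.0492, 0.1376, 0.3433, 0.0389]
[-0.0129, -0.0174, 0.0492, 0.1376, 0.3433, 0.0389]
[-0.0132, -0.0172, 0.0491, 0.1376, 0.3433, 0.0389]
```

```bash
python3 -m pendant '[[0.06,-0.013,-0.0175,0.045,0.2,0.5,0],[0.06,-0.013,-0.0175,0.045,0.1,0.3,0],[0.06,-0.010,-0.015,0.025,0.1,0.3,0],[0.06,0,0,0.0,0,0,0]]'; python3 -c "
from h import *
st()
plan([.4287,-.3702,.046],orient('Y',15))
i,K,W=cam('wrist');save('w5',i)
for a in (-.07,0,.07): print(proj(K,W,np.array([.4287,-.3702,.040])+a*np.array([np.cos(np.radians(3.9)),np.sin(np.radians(3.9)),0])))
"
```

```text
t: 8.18
eef_pos: [0.4262, -0.3775, 0.134]
ee_rot: [[-0.057, 0.963, 0.262], [0.998, 0.056, 0.009], [-0.006, 0.262, -0.965]]
contact_force: [0.7, 0.4, 0.1]
finger_gap: 0.0603
t 8.18 tcp [ 0.4262 -0.3775  0.134 ] grasp chest mm [-280.4386 -387.5742  152.1179] F [0.7033 0.4033 0.051 ] gap 0.0603
joints [ 1.5506  0.5247 -0.9322  1.9907  0.3873  0.6522  2.0686] zaxis [ 0.262   0.0092 -0.965 ] xaxis [-0.0568  0.9984 -0.0059]
from [ 0.4262 -0.3775  0.134 ] to [ 0.4336 -0.3699  0.0278] dist 0.1067 turn [ 0.1925  0.4313 -0.2915] rows 2
[0.0039, -0.0102, 0.0522, 0.0963, 0.2156, -0.1457]
[0.0037, -0.0101, 0.0522, 0.0963, 0.2156, -0.1457]
[298.6919  80.499 ]
[298.0745 185.0726]
[297.6166 262.6476]
```

View pics/w5.png

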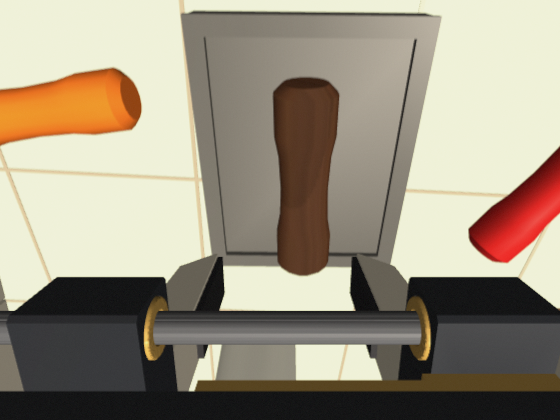

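The wrist view shows the pestle at columns 274–338, centred at about (304,180). That is some 5 px right of the prediction, so I'll refine it with a mask.

```bash
python3 -c "
from h import *
i,K,W=cam('wrist')
h=cv2.cvtColor(i,cv2.COLOR_RGB2HSV);m=((h[...,0]<20)&(h[...,1]>80)&(h[...,2]<130)).astype(np.uint8);m[280:]=0;m[:,:250]=0;m[:,360:]=0
k=max(cv2.findContours(m,0,1)[0],key=cv2.contourArea);x,y,w,hh=cv2.boundingRect(k);print(x,y,w,hh)
for r in (100,150,190,220,250):
    c=np.where(m[r])[0];u=(c[0]+c[-1])/2;print(r,c[0],c[-1],plane(K,W,(u,r),.045))
# far end top rim / near end
print(plane(K,W,(305,y),.05),plane(K,W,(303,y+hh),.033))
plan([.4287,-.367,.046],orient('Y',15))
"
```

```text
274 74 65 198
100 274 338 [ 0.3706 -0.37    0.045 ]
150 279 331 [ 0.4025 -0.3679  0.045 ]
190 281 327 [ 0.432 -0.366  0.045]
220 279 327 [ 0.4568 -0.3647  0.045 ]
250 277 328 [ 0.4844 -0.3628  0.045 ]
[ 0.3547 -0.3721  0.05  ] [ 0.5175 -0.3594  0.033 ]
from [ 0.4285 -0.3771  0.1365] to [ 0.4336 -0.3667  0.0278] dist 0.1093 turn [ 0.3647  0.5808 -0.1203] rows 2
[0.0055, -0.0117, 0.0531, 0.1824, 0.2904, -0.0602]
[0.0053, -0.0115, 0.0532, 0.1824, 0.2904, -0.0602]
```

```bash
python3 -m pendant '[[0.06,0.008,-0.010,0.035,0.2,0.4,0],[0.06,0.002,-0.009,0.040,0.1,0.2,0]]'; python3 -c "
from h import *
st()
plan([.430,-.367,.046],orient('Y',15))"
```

```text
t: 8.52
eef_pos: [0.4355, -0.3715, 0.0658]
ee_rot: [[-0.062, 0.961, 0.269], [0.998, 0.063, 0.006], [-0.011, 0.269, -0.963]]
contact_force: [-0.5, -1.1, -0.4]
finger_gap: 0.0594
t 8.53 tcp [ 0.4355 -0.3715  0.0658] grasp chest mm [-270.9625 -382.1375   83.915 ] F [-0.5473 -1.0586 -0.3908] gap 0.0594
joints [ 1.4281  0.6139 -0.8047  2.0291  0.5027  0.5073  1.9772] zaxis [ 0.2688  0.0056 -0.9632] xaxis [-0.0618  0.998  -0.0114]
from [ 0.4355 -0.3715  0.0658] to [ 0.4349 -0.3667  0.0278] dist 0.0383 turn [0.5821 0.6587 0.0682] rows 1
[0.0053, -0.0105, 0.0364, 0.5821, 0.6587, 0.0682]
```

```bash
python3 -m pendant '[[0.06,0.005,-0.009,0.018,0.4,0.5,0],[0.06,0.001,-0.001,0.012,0,0,0],[0.06,0,0,0.0,0,0,0]]'; python3 -c "
from h import *
st()
plan([.430,-.367,.046],orient('Y',15))"
```

```text
t: 8.9
eef_pos: [0.4363, -0.3656, 0.0361]
ee_rot: [[-0.067, 0.962, 0.264], [0.998, 0.066, 0.012], [-0.006, 0.264, -0.964]]
contact_force: [-0.5, -0.0, 0.6]
finger_gap: 0.0598
t 8.9 tcp [ 0.4363 -0.3656  0.0361] grasp chest mm [-269.6901 -376.3805   54.2179] F [-0.4933 -0.0329  0.6388] gap 0.0598
joints [ 1.3745  0.6533 -0.7469  2.0402  0.5449  0.4556  1.943 ] zaxis [ 0.2638  0.012  -0.9645] xaxis [-0.0667  0.9978 -0.0058]
from [ 0.4363 -0.3656  0.0361] to [ 0.4349 -0.3667  0.0278] dist 0.0084 turn [0.3112 0.2773 0.2579] rows 1
[-0.001, -0.0036, 0.0076, 0.3112, 0.2773, 0.2579]
```

```bash
python3 -m pendant '[[0.06,-0.001,-0.003,0.007,0.3,0.2,0],[0.0,0,0,0.0,0,0,0],[0.0,0,0,0.0,0,0,0],[0.0,0,0,0.0,0,0,0],[0.0,0,0,0.0,0,0,0]]'; python3 -c "
from h import *
st()"
```

```text
t: 9.52
eef_pos: [0.4366, -0.3685, 0.0308]
ee_rot: [[-0.067, 0.963, 0.261], [0.998, 0.066, 0.012], [-0.006, 0.261, -0.965]]
contact_force: [0.2, -0.1, -1.6]
finger_gap: 0.0335
t 9.53 tcp [ 0.4366 -0.3685  0.0308] grasp chest mm [-269.5274 -379.3546   48.9477] F [ 0.2055 -0.1324 -1.5896] gap 0.0335
joints [ 1.3666  0.6639 -0.7357  2.034   0.553   0.4528  1.9405] zaxis [ 0.2609  0.0119 -0.9653] xaxis [-0.0667  0.9978 -0.0057]
```

The pestle is gripped: gap 33.5 mm at the waist. I'll lift it.

```bash
python3 -m pendant '[[0.0,0,0.006,-0.022,0,0,0],[0.0,0,0.012,-0.045,0,0,0],[0.0,0,0.014,-0.052,0,0,0],[0.0,0,0.008,-0.03,0,0,0]]'; python3 -c "
from h import *
st()
i,K,W=cam('wrist');save('w6',i)
plan(ch(-120,31.5,190),orient('Y',15))"
```

```text
t: 10.02
eef_pos: [0.4337, -0.3656, 0.1854]
ee_rot: [[-0.068, 0.965, 0.255], [0.998, 0.065, 0.019], [0.001, 0.256, -0.967]]
contact_force: [0.5, 0.0, -0.9]
finger_gap: 0.0331
t 10.03 tcp [ 0.4337 -0.3656  0.1854] grasp chest mm [-272.1448 -376.3561  203.6115] F [ 0.501   0.0182 -0.9205] gap 0.0331
joints [ 1.599   0.4612 -1.0182  1.9489  0.3138  0.7616  2.0989] zaxis [ 0.255   0.0186 -0.9668] xaxis [-0.0676  0.9977  0.0013]
from [ 0.4354 -0.3667  0.1886] to [0.5596 0.0511 0.1718] dist 0.4362 turn [-0.0411  0.0666  0.2647] rows 8
[0.0511, 0.0179, 0.0068, -0.0051, 0.0083, 0.0331]
[0.0511, 0.0178, 0.0068, -0.0051, 0.0083, 0.0331]
[0.0511, 0.0178, 0.0068, -0.0051, 0.0083, 0.0331]
[0.0511, 0.0178, 0.0069, -0.0051, 0.0083, 0.0331]
[0.0511, 0.0178, 0.0069, -0.0051, 0.0083, 0.0331]
[0.0511, 0.0177, 0.0069, -0.0051, 0.0083, 0.0331]
[0.0511, 0.0177, 0.0069, -0.0051, 0.0083, 0.0331]
[0.0511, 0.0177, 0.0069, -0.0051, 0.0083, 0.0331]
```

View pics/w6.png

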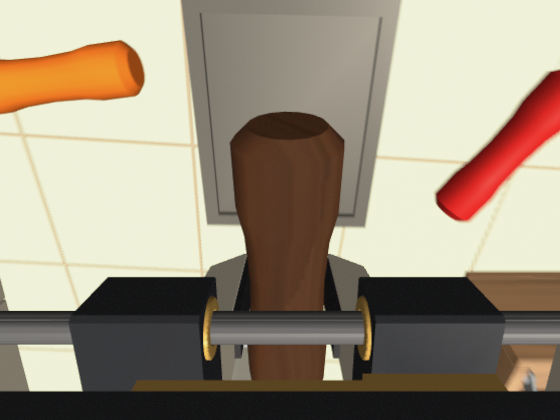

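The pestle is held level in the jaws. I'll carry it to the front of the chest.

```bash
python3 -m pendant '[[0.0,0.040,0.012,0.002,0,0,0],[0.0,0.052,0.016,0.003,0,0,0],[0.0,0.053,0.017,0.005,0,0,0],[0.0,0.053,0.017,0.005,0,0,0],[0.0,0.053,0.017,0.005,0,0,0]]'; python3 -c "
from h import *
st()
plan(ch(-120,31.5,185),orient('Y',15))"
```

```text
t: 10.7
eef_pos: [0.5005, -0.1118, 0.1887]
ee_rot: [[-0.054, 0.964, 0.26], [0.999, 0.053, 0.008], [-0.006, 0.26, -0.966]]
contact_force: [1.3, 0.0, -0.7]
finger_gap: 0.0331
t 10.7 tcp [ 0.5005 -0.1118  0.1887] grasp chest mm [-189.3214 -127.1444  206.847 ] F [ 1.3318  0.0043 -0.683 ] gap 0.0331
joints [ 1.1605  0.2642 -1.0547  2.1289  0.3077  0.6388  1.5506] zaxis [ 0.2596  0.0085 -0.9657] xaxis [-0.0536  0.9985 -0.0057]
from [ 0.5005 -0.1118  0.1887] to [0.5596 0.0511 0.1668] dist 0.1746 turn [ 0.051   0.4632 -0.4736] rows 4
[0.0399, 0.015, 0.0095, 0.0127, 0.1158, -0.1184]
[0.0399, 0.0151, 0.0095, 0.0127, 0.1158, -0.1184]
[0.0398, 0.0152, 0.0096, 0.0127, 0.1158, -0.1184]
[0.0398, 0.0152, 0.0097, 0.0127, 0.1158, -0.1184]
```

```bash
python3 -m pendant '[[0.0,0.040,0.015,0.009,0,0.2,-0.2],[0.0,0.040,0.015,0.009,0,0.1,-0.1],[0.0,0.040,0.015,0.010,0,0.1,-0.1],[0.0,0.022,0.004,0.010,0,0,0]]'; python3 -c "
from h import *
st()
plan(ch(-14,31.5,162),orient('Y',15))"
```

```text
t: 11.2
eef_pos: [0.5494, 0.0409, 0.1629]
ee_rot: [[-0.067, 0.963, 0.26], [0.998, 0.065, 0.016], [-0.002, 0.26, -0.966]]
contact_force: [-0.2, 0.3, -1.6]
finger_gap: 0.0332
t 11.2 tcp [0.5494 0.0409 0.1629] grasp chest mm [-130.8419   21.9435  181.0278] F [-0.2273  0.2629 -1.5584] gap 0.0332
joints [ 0.6471  0.3567 -0.9101  2.0801  0.546   0.637   1.0325] zaxis [ 0.2597  0.0155 -0.9656] xaxis [-0.0668  0.9978 -0.0019]
from [0.5494 0.0409 0.1629] to [0.6654 0.0579 0.1438] dist 0.1187 turn [0.0774 0.0591 0.2004] rows 3
[0.0031, 0.036, 0.0163, 0.0258, 0.0197, 0.0668]
[0.0031, 0.036, 0.0162, 0.0258, 0.0197, 0.0668]
[0.0032, 0.036, 0.0162, 0.0258, 0.0197, 0.0668]
```

```bash
python3 -m pendant '[[0.0,0.002,0.018,0.014,0,0,0.1],[0.0,0.002,0.026,0.012,0,0,0],[0.0,0.002,0.026,0.009,0,0,0]]'; python3 -c "
from h import *
st()
i,K,W=cam('wrist');save('w7',i)
i,K,W=cam('top');save('t7',i,3,(170,130,330,300))
plan(ch(-14,31.5,162),orient('Y',15))"
```

```text
t: 11.58
eef_pos: [0.6237, 0.0558, 0.1438]
ee_rot: [[-0.072, 0.964, 0.255], [0.997, 0.07, 0.016], [-0.003, 0.255, -0.967]]
contact_force: [-0.3, -0.5, -0.4]
finger_gap: 0.0334
t 11.57 tcp [0.6237 0.0558 0.1438] grasp chest mm [-55.6406  32.1138 162.0203] F [-0.3401 -0.5277 -0.4469] gap 0.0334
joints [ 0.5036  0.5118 -0.8179  1.9177  0.6558  0.692   0.9661] zaxis [ 0.2549  0.0158 -0.9668] xaxis [-0.072   0.9974 -0.0026]
from [0.6256 0.0562 0.1444] to [0.6654 0.0579 0.1438] dist 0.0398 turn [-0.0697 -0.0707  0.4357] rows 1
[-0.0012, 0.0383, 0.0108, -0.0697, -0.0707, 0.4357]
```

View pics/w7.png

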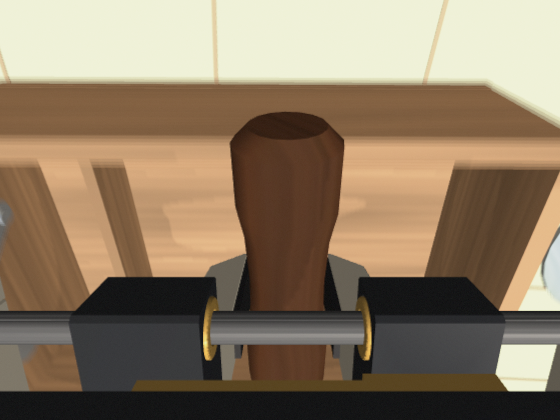

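The pestle is over the wide compartment, between the partition (about column 120) and the left wall (about column 500). I'll move in and lower it.

```bash
python3 -m pendant '[[0.0,-0.001,0.022,0.006,0,0,0.3],[0.0,0,0.014,0.004,0,0,0],[0.0,0,0,0.0,0,0,0]]'; python3 -c "
from h import *
st()
plan(ch(-14,31.5,60),orient('Y',15),4)"
```

```text
t: 12.05
eef_pos: [0.6612, 0.0577, 0.1417]
ee_rot: [[-0.067, 0.965, 0.253], [0.998, 0.065, 0.017], [0.0, 0.253, -0.967]]
contact_force: [-0.8, -0.2, -1.5]
finger_gap: 0.0333
t 12.05 tcp [0.6612 0.0577 0.1417] grasp chest mm [-18.1038  31.5964 159.8663] F [-0.7623 -0.1591 -1.4804] gap 0.0333
joints [ 0.4673  0.5749 -0.7963  1.8258  0.6723  0.7319  0.9738] zaxis [ 0.2525  0.0172 -0.9674] xaxis [-0.0668  0.9978  0.0003]
from [0.6612 0.0577 0.1417] to [0.6654 0.0579 0.0418] dist 0.0999 turn [-0.3392 -0.0648  0.1719] rows 4
[-0.0, -0.0053, 0.0244, -0.0848, -0.0162, 0.043]
[-0.0, -0.0053, 0.0244, -0.0848, -0.0162, 0.043]
[-0.0, -0.0054, 0.0244, -0.0848, -0.0162, 0.043]
[-0.0, -0.0054, 0.0244, -0.0848, -0.0162, 0.043]
```

```bash
python3 -m pendant '[[0.0,0,-0.004,0.024,0,0,0],[0.0,0,-0.0053,0.024,0,0,0],[0.0,0,-0.0055,0.024,0,0,0]]'; python3 -c "
from h import *
st()
plan(ch(-14,31.5,43),orient('Y',15),4)"
```

```text
t: 12.42
eef_pos: [0.6641, 0.0578, 0.0686]
ee_rot: [[-0.067, 0.965, 0.255], [0.998, 0.065, 0.017], [-0.0, 0.255, -0.967]]
contact_force: [0.6, 0.6, -1.0]
finger_gap: 0.0332
t 12.43 tcp [0.6641 0.0578 0.0686] grasp chest mm [-15.2221  31.4734  86.7354] F [ 0.5953  0.637  -1.0334] gap 0.0332
joints [ 0.3875  0.6651 -0.6913  1.8581  0.7921  0.6129  0.8693] zaxis [ 0.2545  0.0167 -0.9669] xaxis [-0.0667  0.9978 -0.0003]
from [0.6641 0.0578 0.0686] to [0.6654 0.0579 0.0248] dist 0.0437 turn [-0.2218 -0.0272  0.1753] rows 4
[0.0, -0.0025, 0.0107, -0.0554, -0.0068, 0.0438]
[0.0, -0.0025, 0.0106, -0.0554, -0.0068, 0.0438]
[0.0, -0.0025, 0.0106, -0.0554, -0.0068, 0.0438]
[0.0, -0.0025, 0.0106, -0.0554, -0.0068, 0.0438]
```

```bash
python3 -m pendant '[[0.0,0,-0.003,0.012,0,0,0],[0.0,0,-0.003,0.012,0,0,0],[0.0,0,-0.002,0.008,0,0,0],[0.0,0,-0.001,0.004,0,0,0],[0.0,0,0,0,0,0,0]]'; python3 -c "
from h import *
st()"
```

```text
t: 13.05
eef_pos: [0.6624, 0.0576, 0.0292]
ee_rot: [[-0.067, 0.965, 0.252], [0.998, 0.065, 0.016], [-0.001, 0.253, -0.968]]
contact_force: [0.2, -0.7, -1.7]
finger_gap: 0.0334
t 13.05 tcp [0.6624 0.0576 0.0292] grasp chest mm [-16.8838  31.3826  47.3725] F [ 0.2296 -0.6716 -1.654 ] gap 0.0334
joints [ 0.3424  0.7136 -0.6293  1.8712  0.8565  0.5504  0.8094] zaxis [ 0.2522  0.0163 -0.9675] xaxis [-0.0672  0.9977 -0.0007]
```

```bash
python3 -m pendant '[[0.0,0,-0.001,0.004,0,0,0],[0.0,0,0,0.002,0,0,0]]'; python3 -c "
from h import *
st()"
```

```text
t: 13.3
eef_pos: [0.6638, 0.0577, 0.0239]
ee_rot: [[-0.067, 0.965, 0.254], [0.998, 0.065, 0.016], [-0.001, 0.255, -0.967]]
contact_force: [0.8, -1.1, -1.4]
finger_gap: 0.0337
t 13.3 tcp [0.6638 0.0577 0.0239] grasp chest mm [-15.4591  31.4349  42.0465] F [ 0.8212 -1.1312 -1.3833] gap 0.0337
joints [ 0.3348  0.7215 -0.6194  1.8701  0.8669  0.5408  0.7999] zaxis [ 0.254   0.0164 -0.9671] xaxis [-0.067   0.9978 -0.0006]
```

```bash
python3 -m pendant '[[0.0,0,0,0.002,0,0,0],[0.0,0,0,0.001,0,0,0]]'; python3 -c "
from h import *
st()"
```

```text
t: 13.55
eef_pos: [0.6649, 0.0577, 0.021]
ee_rot: [[-0.067, 0.965, 0.254], [0.998, 0.065, 0.016], [-0.001, 0.255, -0.967]]
contact_force: [0.3, 0.7, -1.1]
finger_gap: 0.0331
t 13.55 tcp [0.6649 0.0577 0.021 ] grasp chest mm [-14.4033  31.3988  39.1878] F [ 0.3481  0.6902 -1.0972] gap 0.0331
joints [ 0.3309  0.7264 -0.6145  1.8683  0.8717  0.5368  0.7959] zaxis [ 0.2544  0.0164 -0.9669] xaxis [-0.0669  0.9978 -0.0007]
```

```bash
python3 -m pendant '[[0.0,0,0,0.0015,0,0,0],[0.0,0,0,0.001,0,0,0]]'; python3 -c "
from h import *
st()"
```

```text
t: 13.8
eef_pos: [0.6651, 0.0578, 0.0206]
ee_rot: [[-0.067, 0.965, 0.254], [0.998, 0.065, 0.014], [-0.003, 0.255, -0.967]]
contact_force: [-8.8, -1.0, 11.4]
finger_gap: 0.0334
t 13.8 tcp [0.6651 0.0578 0.0206] grasp chest mm [-14.2166  31.5039  38.7487] F [-8.778  -1.048  11.4435] gap 0.0334
joints [ 0.3278  0.7268 -0.6123  1.8678  0.8742  0.5376  0.7928] zaxis [ 0.2545  0.0142 -0.967 ] xaxis [-0.0669  0.9978 -0.0029]
```

The pestle touches the floor at the expected height (grasp 38.7 mm, force +11 N). I'll release it and retreat along the tool axis.

```bash
python3 -m pendant '[[0.06,0,0,0,0,0,0],[0.06,0,0,0,0,0,0],[0.06,0,0,0,0,0,0],[0.06,0,0,-0.02,0,0,0],[0.06,0,0,-0.03,0,0,0]]'; python3 -m pendant '[[0.06,0,0,-0.045,0,0,0],[0.06,0,0,-0.045,0,0,0]]'; python3 -c "
from h import *
st()
i,K,W=cam('wrist');save('w8',i)
i,K,W=cam('top');save('t8',i,4,(170,140,310,260));print(proj(K,W,ch(-12,-126,149)))
"
```

```text
t: 14.42
eef_pos: [0.6514, 0.0574, 0.0696]
ee_rot: [[-0.068, 0.965, 0.253], [0.998, 0.066, 0.015], [-0.002, 0.253, -0.967]]
contact_force: [0.8, 0.1, 1.3]
finger_gap: 0.0604
t: 14.68
eef_pos: [0.6269, 0.0563, 0.1597]
ee_rot: [[-0.069, 0.966, 0.251], [0.998, 0.067, 0.015], [-0.003, 0.251, -0.968]]
contact_force: [1.2, 0.0, 0.3]
finger_gap: 0.0601
t 14.68 tcp [0.6269 0.0563 0.1597] grasp chest mm [-52.3659  32.3746 177.8532] F [1.1791 0.0125 0.2945] gap 0.0601
joints [ 0.5181  0.5005 -0.8398  1.8945  0.6286  0.7293  0.9888] zaxis [ 0.2509  0.0148 -0.9679] xaxis [-0.0686  0.9976 -0.0025]
[275.1555 183.5697]
```

View pics/w8.png

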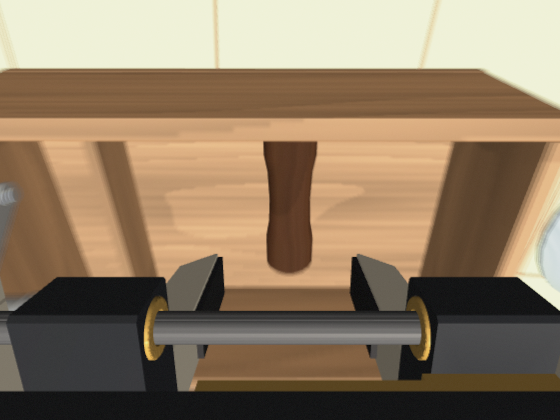

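View pics/t8.png

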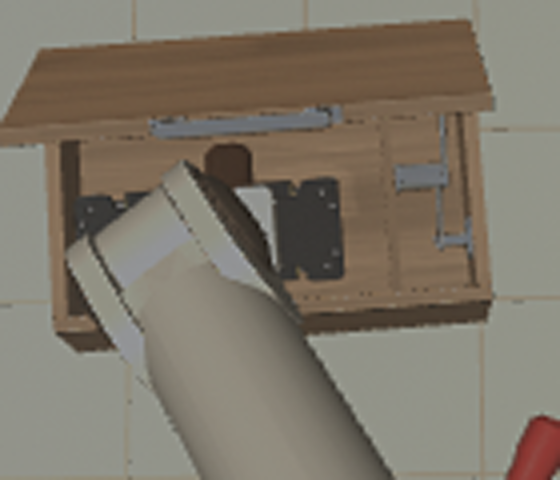

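The pestle lies flat on the floor of the wide compartment and the lid is still locked, with the knob at (275.1,183.9). Next I'll back out, tilt the tool and go for the knob.

```bash
python3 -m pendant '[[0.03,0,-0.02,-0.05,0,0,0],[0.0,0,-0.02,-0.045,0,0,0],[0.0,0,-0.01,-0.02,0,0,0]]'; python3 -c "
from h import *
st()
R=orient('Y',40);d=C.T@R[:,2]
plan(ch(-12,-126,149)-.09*R[:,2],R,grasp=False)
"
```

```text
t: 15.15
eef_pos: [0.5488, 0.0522, 0.2625]
ee_rot: [[-0.07, 0.965, 0.254], [0.998, 0.068, 0.016], [-0.002, 0.254, -0.967]]
contact_force: [-0.1, -0.2, 0.0]
finger_gap: 0.0342
t 15.15 tcp [0.5488 0.0522 0.2625] grasp chest mm [-130.6229   33.3046  280.6627] F [-0.054  -0.2317  0.0328] gap 0.0342
joints [ 0.797   0.2188 -1.0647  1.9687  0.319   0.832   1.2195] zaxis [ 0.2538  0.016  -0.9671] xaxis [-0.0698  0.9976 -0.0018]
from [0.5488 0.0522 0.2625] to [ 0.6148 -0.1032  0.2179] dist 0.1746 turn [-25.2683  -0.0696   0.3616] rows 4
[-0.0399, 0.0105, 0.0143, -6.3171, -0.0174, 0.0904]
[-0.0399, 0.0089, 0.0154, -6.3171, -0.0174, 0.0904]
[-0.0399, 0.0072, 0.0163, -6.3171, -0.0174, 0.0904]
[-0.0398, 0.0054, 0.017, -6.3171, -0.0174, 0.0904]
```

```bash
python3 -m pendant '[[0.0,-0.040,0.005,0.005,-6.3,0,0],[0.0,-0.040,0.005,0.005,-6.3,0,0],[0.0,-0.040,0.005,0.005,-6.3,0,0],[0.0,-0.030,0.003,0.005,-4.5,0,0]]'; python3 -c "
from h import *
st()
R=orient('Y',40)
plan(ch(-12,-126,149)-.06*R[:,2],R,grasp=False)
"
```

```text
t: 15.65
eef_pos: [0.5858, -0.0958, 0.2567]
ee_rot: [[-0.077, 0.773, 0.63], [0.997, 0.07, 0.036], [-0.016, 0.631, -0.776]]
contact_force: [-0.1, 1.0, -1.0]
finger_gap: 0.0007
t 15.65 tcp [ 0.5858 -0.0958  0.2567] grasp chest mm [-110.2101 -116.7445  271.2929] F [-0.1408  1.0484 -1.0373] gap 0.0007
joints [ 1.4078  0.1714 -1.2459  2.2288 -0.0665  0.1955  1.9367] zaxis [ 0.6298  0.0364 -0.7759] xaxis [-0.0771  0.9969 -0.0158]
from [ 0.5858 -0.0958  0.2567] to [ 0.6341 -0.102   0.195 ] dist 0.0786 turn [-0.8867  0.2071  1.1733] rows 2
[-0.0044, -0.001, 0.039, -0.4434, 0.1036, 0.5867]
[-0.0045, -0.0013, 0.039, -0.4434, 0.1036, 0.5867]
```

Joint 6 is close to its lower limit (0.19) at a 39° tilt. A 30° tilt still clears the lid, so I'll use that.

```bash
python3 -c "
from h import *
R=orient('Y',30)
plan(ch(-12,-126,149)-.06*R[:,2]-.004*R[:,1],R,3,grasp=False)
"
```

```text
from [ 0.5858 -0.0958  0.2567] to [ 0.6391 -0.1016  0.199 ] dist 0.0788 turn [9.1129 0.3089 1.152 ] rows 3
[-0.003, 0.0015, 0.0261, 3.0376, 0.103, 0.384]
[-0.003, 0.0029, 0.0259, 3.0376, 0.103, 0.384]
[-0.003, 0.0043, 0.0258, 3.0376, 0.103, 0.384]
```

```bash
python3 -m pendant '[[0.0,-0.003,0.003,0.005,6,0.1,0.6],[0.0,-0.003,0.006,0.020,3,0.1,0.4],[0.0,-0.002,0.006,0.025,0,0,0]]'; python3 -c "
from h import *
st()
R=orient('Y',30)
plan(ch(-12,-126,149)-.03*R[:,2]-.004*R[:,1],R,2,grasp=False)
"
```

```text
t: 16.02
eef_pos: [0.6185, -0.1254, 0.2206]
ee_rot: [[-0.026, 0.865, 0.501], [1.0, 0.025, 0.009], [-0.005, 0.501, -0.865]]
contact_force: [-0.6, -0.8, 0.4]
finger_gap: 0.0004
t 16.02 tcp [ 0.6185 -0.1254  0.2206] grasp chest mm [ -76.9676 -147.9646  236.8434] F [-0.5978 -0.7776  0.3857] gap 0.0004
joints [ 0.9378  0.2808 -0.8059  2.067   0.2516  0.3688  1.5922] zaxis [ 0.5014  0.0092 -0.8652] xaxis [-0.0264  0.9996 -0.0047]
from [ 0.6185 -0.1254  0.2206] to [ 0.6541 -0.1007  0.173 ] dist 0.0644 turn [ 0.0904  1.3005 -1.7156] rows 2
[0.012, 0.0038, 0.0296, 0.0452, 0.6503, -0.8578]
[0.0116, 0.004, 0.0298, 0.0452, 0.6503, -0.8578]
```

```bash
python3 -m pendant '[[0.0,0.016,0.004,0.020,0,0.7,-1.0],[0.0,0.008,0.004,0.022,0,0.5,-0.7],[0.0,0,0,0,0,0,0]]'; python3 -c "
from h import *
st()
R=orient('Y',30)
plan(ch(-12,-126,149)-.03*R[:,2]-.004*R[:,1],R,2,grasp=False)
i,K,W=cam('wrist');save('w9',i)
for y in (-20,20): print(proj(K,W,ch(-12,-126+y,149)))
i,K,W=cam('top');save('t9',i,4,(170,140,310,260))
"
```

```text
t: 16.4
eef_pos: [0.6459, -0.1002, 0.1863]
ee_rot: [[-0.063, 0.865, 0.499], [0.998, 0.056, 0.03], [-0.001, 0.5, -0.866]]
contact_force: [-0.2, 0.7, -0.6]
finger_gap: -0.0001
t 16.4 tcp [ 0.6459 -0.1002  0.1863] grasp chest mm [ -48.0053 -124.9979  202.6165] F [-0.244   0.7395 -0.6476] gap -0.0001
joints [ 0.7666  0.3608 -0.6895  2.0463  0.3713  0.3139  1.4789] zaxis [ 0.4986  0.0303 -0.8663] xaxis [-0.0632  0.998  -0.0015]
from [ 0.6459 -0.1002  0.1863] to [ 0.6541 -0.1007  0.173 ] dist 0.0157 turn [-0.0327  0.0845  0.0207] rows 2
[-0.0005, 0.0002, 0.0078, -0.0163, 0.0422, 0.0103]
[-0.0005, 0.0002, 0.0078, -0.0163, 0.0422, 0.0103]
[251.6222 246.3761]
[318.9856 246.4851]
```

View pics/w9.png

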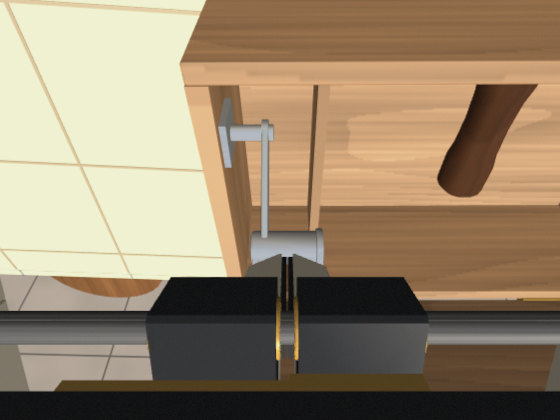

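View pics/t9.png

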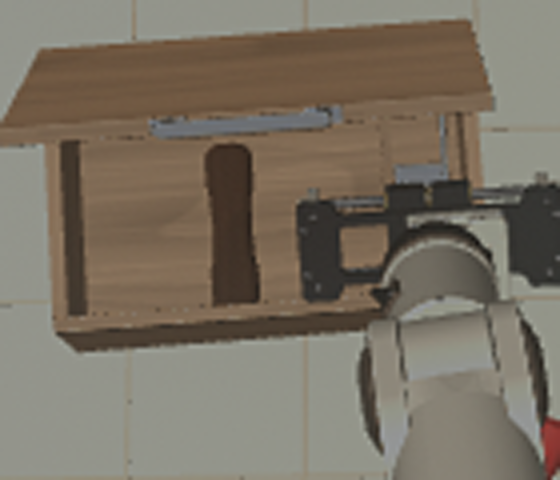

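The wrist view shows the knob at columns 252–322, row 246, against a prediction of 252–319, centred under the shut fingertips. I'll advance to contact.

```bash
python3 -m pendant '[[0.0,0,0,0.014,0,0,0],[0.0,0,0,0.014,0,0,0],[0.0,0,0,0.002,0,0,0]]'; python3 -c "
from h import *
st()
def rep():
    s=monitor.get_state();R=np.array(s['ee_rot']);k=C.T@(np.array(s['eef_pos'])+R@[0,.004,.010]-CO)*1000
    print('knob if touching',k,'ang',np.degrees(np.arctan2(k[2]-93,k[0]+55)),'r',np.hypot(k[2]-93,k[0]+55))
    return R
R=rep()
a=np.radians(np.arange(52.5,14,-6));p=np.stack([-55+70*np.cos(a),0*a,93+70*np.sin(a)],1)
print((R.T@C@np.diff(p,axis=0).T).T)
"
```

```text
t: 16.88
eef_pos: [0.661, -0.103, 0.1648]
ee_rot: [[-0.058, 0.862, 0.503], [0.998, 0.053, 0.025], [-0.005, 0.504, -0.864]]
contact_force: [-0.5, -0.5, -1.1]
finger_gap: 0.0005
t 16.88 tcp [ 0.661  -0.103   0.1648] grasp chest mm [ -33.2128 -128.6012  181.0411] F [-0.4909 -0.4787 -1.0726] gap 0.0005
joints [ 0.6827  0.4052 -0.6043  2.0333  0.4345  0.2695  1.4176] zaxis [ 0.5032  0.0248 -0.8638] xaxis [-0.0584  0.9983 -0.0054]
knob if touching [ -15.2502 -128.8191  158.1777] ang 58.622305565856514 r 76.34251718549443
[[ 0.055   2.4159  6.9171]
 [ 0.0552  1.6796  7.1317]
 [ 0.0548  0.9249  7.2682]
 [ 0.0538  0.1601  7.3251]
 [ 0.0522 -0.6065  7.3017]
 [ 0.0501 -1.3665  7.1983]]
```

```bash
python3 -m pendant '[[0.0,0.001,0,0.007,0.5,0,0],[0.0,0,0.001,0.006,0.5,0,0],[0.0,0,0.002,0.006,0.5,0,0]]'; cat >> h.py <<'E'
def rep():
    s=monitor.get_state();R=np.array(s['ee_rot']);k=C.T@(np.array(s['eef_pos'])+R@[0,.004,.010]-CO)*1000
    print('knob if touching',k,'ang',np.degrees(np.arctan2(k[2]-93,k[0]+55)),'r',np.hypot(k[2]-93,k[0]+55),'tilt',np.degrees(np.arccos(-R[2,2])))
E
python3 -c "
from h import *
st();rep()"
```

```text
t: 17.25
eef_pos: [0.6726, -0.1022, 0.1507]
ee_rot: [[-0.057, 0.876, 0.479], [0.998, 0.053, 0.022], [-0.007, 0.48, -0.877]]
contact_force: [-3.1, 1.0, 1.5]
finger_gap: 0.0006
t 17.25 tcp [ 0.6726 -0.1022  0.1507] grasp chest mm [ -21.1353 -128.5204  167.2177] F [-3.1174  0.9866  1.5137] gap 0.0006
joints [ 0.6285  0.444  -0.5626  1.9946  0.4581  0.295   1.3908] zaxis [ 0.4794  0.0215 -0.8773] xaxis [-0.057   0.9984 -0.0067]
knob if touching [  -3.8073 -128.7913  143.8701] ang 44.818940768323344 r 72.16966699915369 tilt 28.678763806642703
```

```bash
python3 -m pendant '[[0.0,0,0.001,0.007,0.2,0,0],[0.0,0,0.0005,0.007,0.2,0,0],[0.0,0,0,0.007,0.2,0,0]]'; python3 -c "
from h import *
st();rep()
i,K,W=cam('top');save('t10',i,4,(170,140,310,260))
i,K,W=cam('wrist');save('w10',i)"
```

```text
t: 17.62
eef_pos: [0.6837, -0.1015, 0.131]
ee_rot: [[-0.057, 0.882, 0.467], [0.998, 0.054, 0.021], [-0.007, 0.468, -0.884]]
contact_force: [-4.2, 1.4, 2.4]
finger_gap: 0.0007
t 17.62 tcp [ 0.6837 -0.1015  0.131 ] grasp chest mm [  -9.8206 -128.5744  147.6406] F [-4.2004  1.406   2.4216] gap 0.0007
joints [ 0.5765  0.4873 -0.5152  1.9693  0.4875  0.2874  1.3618] zaxis [ 0.4672  0.0208 -0.8839] xaxis [-0.0571  0.9983 -0.0067]
knob if touching [   7.1824 -128.8438  124.0554] ang 26.53862751080369 r 69.5060635746487 tilt 27.885374412900777
```

View pics/w10.png

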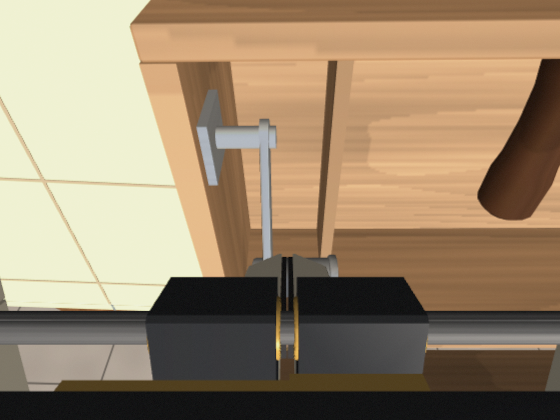

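View pics/t10.png

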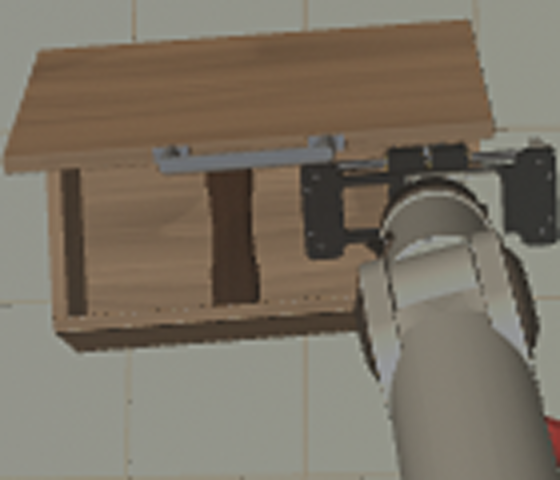

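The wrist view shows the knob pushed in to about (290,268). The lid has dropped with it, and the knob is near the 1.65 rad position. I'll push a bit further for margin.

```bash
python3 -m pendant '[[0.0,0,0,0.006,0.2,0,0],[0.0,0,-0.001,0.004,0,0,0],[0.0,0,0,0,0,0,0]]'; python3 -c "
from h import *
st();rep()"
```

```text
t: 18.1
eef_pos: [0.6881, -0.1013, 0.1209]
ee_rot: [[-0.057, 0.884, 0.465], [0.998, 0.054, 0.021], [-0.006, 0.465, -0.885]]
contact_force: [-1.8, 0.0, -0.1]
finger_gap: 0.0003
t 18.1 tcp [ 0.6881 -0.1013  0.1209] grasp chest mm [  -5.3543 -128.6545  137.5908] F [-1.8054  0.04   -0.1404] gap 0.0003
joints [ 0.5544  0.5071 -0.493   1.9616  0.5018  0.2761  1.348 ] zaxis [ 0.4645  0.0211 -0.8853] xaxis [-0.0572  0.9983 -0.0063]
knob if touching [  11.5771 -128.9124  113.954 ] ang 17.470472024055976 r 69.79674066962474 tilt 27.71107126286128
```

Now I'll back out along the tool axis and look.

```bash
python3 -m pendant '[[0.0,0,0,-0.02,0,0,0],[0.0,0,0,-0.04,0,0,0],[0.0,0,0,-0.045,0,0,0],[0.0,0,-0.01,-0.045,0,0,0],[0.0,0,-0.02,-0.03,0,0,0]]'; python3 -c "
from h import *
st()
i,K,W=cam('top');save('t11',i,4,(170,140,310,260))
for t in (.8,.85,.9,.95,1.02): print(t,proj(K,W,ch(*(hpos(t)+[0,-55,0]))),proj(K,W,ch(*(hpos(t)+[0,55,0]))))
for a in (17,27): print('knob',proj(K,W,ch(-55+70*np.cos(np.radians(a)),-126,93+70*np.sin(np.radians(a)))))"
```

```text
t: 18.73
eef_pos: [0.5795, -0.1063, 0.2705]
ee_rot: [[-0.06, 0.881, 0.469], [0.998, 0.056, 0.023], [-0.006, 0.469, -0.883]]
contact_force: [-0.4, -1.1, 0.6]
finger_gap: 0.0004
t 18.73 tcp [ 0.5795 -0.1063  0.2705] grasp chest mm [-114.1361 -126.7275  287.1095] F [-0.3812 -1.126   0.5704] gap 0.0004
joints [ 1.1321  0.1382 -0.9783  2.0683  0.0108  0.5185  1.8106] zaxis [ 0.4688  0.0226 -0.883 ] xaxis [-0.0601  0.9982 -0.0064]
0.8 [251.7824 189.0219] [212.3277 191.7744]
0.85 [251.4364 184.8054] [211.7913 187.5635]
0.9 [251.0845 180.4504] [211.2646 183.2129]
0.95 [250.728  175.9718] [210.7496 178.7373]
1.02 [250.2237 169.5249] [210.0527 172.2919]
knob [274.4737 178.8508]
knob [274.6169 179.4014]
```

View pics/t11.png

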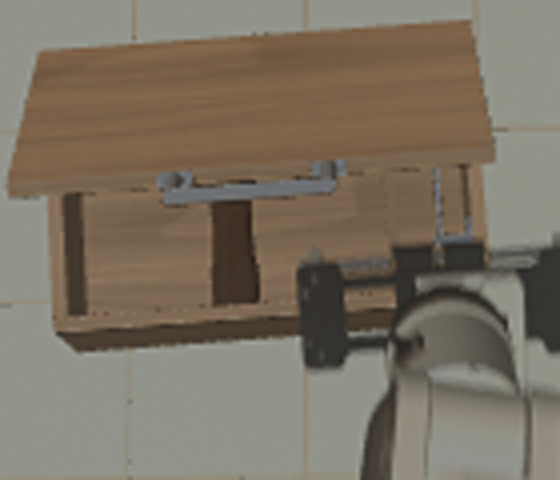

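The bar ends are at px (253.7,186.2) and (211.2,189.2), so the lid rests at about 0.83 rad with the stay broken. Next I'll re-orient and take hold of the handle again.

```bash
python3 -c "
from h import *
print(hpos(.83))
plan(ch(-110,0,420),orient('X'))"
```

```text
[-55.0105   0.     319.136 ]
from [ 0.5762 -0.1079  0.2704] to [0.5667 0.02   0.4012] dist 0.1832 turn [ 22.2441 -21.3585  87.8538] rows 10
[0.0127, 0.006, -0.0118, 2.2244, -2.1359, 8.7854]
[0.013, 0.0035, -0.0124, 2.2244, -2.1359, 8.7854]
[0.0129, 0.001, -0.013, 2.2244, -2.1359, 8.7854]
[0.0123, -0.0014, -0.0135, 2.2244, -2.1359, 8.7854]
[0.0114, -0.0038, -0.0138, 2.2244, -2.1359, 8.7854]
[0.0102, -0.006, -0.014, 2.2244, -2.1359, 8.7854]
[0.0086, -0.008, -0.0141, 2.2244, -2.1359, 8.7854]
[0.0067, -0.0097, -0.014, 2.2244, -2.1359, 8.7854]
[0.0046, -0.0111, -0.0138, 2.2244, -2.1359, 8.7854]
[0.0023, -0.0121, -0.0135, 2.2244, -2.1359, 8.7854]
```

```bash
python3 -m pendant '[[0.0,0,0.010,-0.035,4,0,2],[0.0,0.01,0.015,-0.035,4,0,4],[0.0,0.01,0.010,-0.035,4,-1,6],[0.01,0.015,0.005,-0.025,3,-2,8.5],[0.03,0.015,0,-0.015,2,-3,8.8]]'; python3 -c "
from h import *
st()
plan(ch(-110,0,430),orient('X'))"
```

```text
t: 19.4
eef_pos: [0.5666, -0.0669, 0.4286]
ee_rot: [[0.469, 0.869, 0.158], [0.883, -0.465, -0.062], [0.02, 0.169, -0.985]]
contact_force: [0.0, -0.3, -0.5]
finger_gap: 0.0156
t 19.4 tcp [ 0.5666 -0.0669  0.4286] grasp chest mm [-118.5102  -85.3675  447.1565] F [ 0.0108 -0.2723 -0.5465] gap 0.0156
joints [ 0.8801  0.1693 -0.9615  1.5943  0.2189  1.2989  0.9741] zaxis [ 0.1581 -0.0621 -0.9855] xaxis [0.4688 0.8831 0.0196]
from [ 0.5666 -0.0669  0.4286] to [0.5667 0.02   0.4112] dist 0.0886 turn [ 8.285  -5.969  58.1441] rows 6
[0.0127, -0.0072, 0.002, 1.3808, -0.9948, 9.6907]
[0.0114, -0.0092, 0.002, 1.3808, -0.9948, 9.6907]
[0.0097, -0.011, 0.002, 1.3808, -0.9948, 9.6907]
[0.0078, -0.0124, 0.0021, 1.3808, -0.9948, 9.6907]
[0.0056, -0.0135, 0.0023, 1.3808, -0.9948, 9.6907]
[0.0033, -0.0142, 0.0026, 1.3808, -0.9948, 9.6907]
```

```bash
python3 -m pendant '[[0.035,0.013,-0.007,0.002,1.4,-1,9.7],[0.035,0.012,-0.009,0.002,1.4,-1,9.7],[0.035,0.010,-0.011,0.002,1.4,-1,9.7],[0.035,0.010,-0.012,0.002,1.4,-1,9.7],[0.035,0.010,-0.013,0.002,1.4,-1,9.7]]'; python3 -c "
from h import *
st()
plan(ch(-55,0,395),orient('X'))"
```

```text
t: 20.02
eef_pos: [0.5804, 0.0124, 0.4187]
ee_rot: [[0.979, 0.202, 0.029], [0.203, -0.979, -0.02], [0.024, 0.025, -0.999]]
contact_force: [0.8, 0.4, 0.8]
finger_gap: 0.0347
t 20.02 tcp [0.5804 0.0124 0.4187] grasp chest mm [-97.3639  -8.0056 437.4855] F [0.7863 0.4006 0.7767] gap 0.0347
joints [ 0.5822  0.2966 -0.8519  1.4711  0.2499  1.4517 -0.0683] zaxis [ 0.029  -0.0198 -0.9994] xaxis [0.9789 0.2029 0.0244]
from [0.5804 0.0124 0.4187] to [0.6216 0.0235 0.3762] dist 0.0602 turn [ 1.3492 -1.4971  8.0393] rows 2
[0.0208, -0.0018, 0.0217, 0.6746, -0.7485, 4.0196]
[0.0209, -0.003, 0.0215, 0.6746, -0.7485, 4.0196]
```

```bash
python3 -m pendant '[[0.035,0.021,-0.002,0.018,0.7,-0.8,4],[0.035,0.019,-0.003,0.020,0.6,-0.7,3.5],[0.035,0,0,0,0,0,0]]'; python3 -c "
from h import *
st()
i,K,W=cam('wrist');save('w12',i)
for t in (.78,.8,.82,.84,.86): print(t,proj(K,W,ch(*(hpos(t)+[0,55,0]))), proj(K,W,ch(*(hpos(t)+[0,30,0]))))
plan(ch(-55,0,395),orient('X'))"
```

```text
t: 20.4
eef_pos: [0.6235, 0.0254, 0.3809]
ee_rot: [[0.998, 0.068, 0.004], [0.068, -0.998, -0.001], [0.004, 0.001, -1.0]]
contact_force: [0.3, -0.5, -0.4]
finger_gap: 0.0352
t 20.4 tcp [0.6235 0.0254 0.3809] grasp chest mm [-53.0824   1.7626 399.7233] F [ 0.2845 -0.5326 -0.3515] gap 0.0352
joints [ 0.4842  0.4191 -0.8068  1.4063  0.3026  1.4385 -0.2496] zaxis [ 0.0042 -0.0005 -1.    ] xaxis [0.9977 0.0677 0.0041]
0.78 [267.6406 141.9688] [268.104  182.0928]
0.8 [273.9779 142.7305] [274.2391 183.4002]
0.82 [280.6217 143.4976] [280.6645 184.7146]
0.84 [287.5758 144.2691] [287.3836 186.0344]
0.86 [294.8434 145.0441] [294.3988 187.358 ]
from [0.6233 0.0255 0.3822] to [0.6216 0.0235 0.3762] dist 0.0065 turn [ 0.0667 -0.3209  0.2797] rows 1
[-0.0018, 0.0019, 0.006, 0.0667, -0.3209, 0.2797]
```

View pics/w12.png

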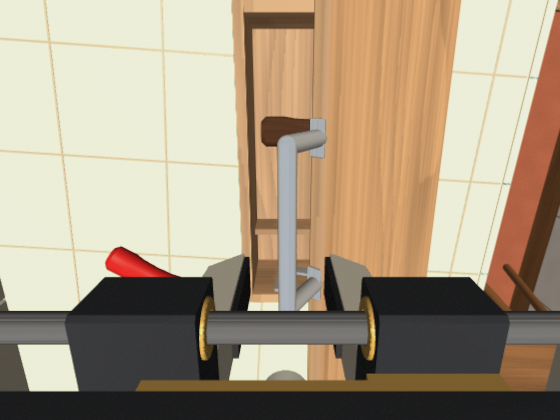

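The bar is at column 287, so the lid is at about 0.838 rad and the bar at chest (-53, 320). I'll descend and grip.

```bash
python3 -m pendant '[[0.035,0,0.001,0.025,0,-0.2,0.2],[0.035,0,0,0.030,0,0,0],[0.035,0,0,0.010,0,0,0]]'; python3 -c "
from h import *
st()
plan(ch(-53.4,0,322),orient('X'))"
```

```text
t: 20.82
eef_pos: [0.625, 0.0245, 0.3209]
ee_rot: [[0.998, 0.067, 0.011], [0.067, -0.998, -0.002], [0.011, 0.003, -1.0]]
contact_force: [-0.8, -0.3, -0.4]
finger_gap: 0.0352
t 20.82 tcp [0.625  0.0245 0.3209] grasp chest mm [-51.7555   0.8738 339.7407] F [-0.8195 -0.3353 -0.3542] gap 0.0352
joints [ 0.4853  0.4488 -0.7952  1.5028  0.3312  1.3166 -0.2733] zaxis [ 0.0114 -0.0024 -0.9999] xaxis [0.9977 0.0674 0.0112]
from [0.625  0.0245 0.3209] to [0.6232 0.0236 0.3032] dist 0.0179 turn [ 0.18   -0.6429  0.2123] rows 1
[-0.0021, 0.0008, 0.0177, 0.18, -0.6429, 0.2123]
```

```bash
python3 -m pendant '[[0.035,-0.002,0,0.013,0,-0.6,0],[0.02,0,0,0.003,0,0,0],[0.0,0,0,0,0,0,0],[0.0,0,0,0,0,0,0],[0.0,0,0,0,0,0,0]]'; python3 -c "
from h import *
st(); arc(-.1,2)"
```

```text
t: 21.45
eef_pos: [0.6241, 0.0241, 0.3074]
ee_rot: [[0.998, 0.067, 0.005], [0.067, -0.998, -0.004], [0.005, 0.004, -1.0]]
contact_force: [1.3, 0.4, -3.2]
finger_gap: 0.011
t 21.45 tcp [0.6241 0.0241 0.3074] grasp chest mm [-52.5822   0.5351 326.2341] F [ 1.3246  0.4493 -3.2468] gap 0.011
joints [ 0.4815  0.4605 -0.7905  1.5179  0.3391  1.2994 -0.2796] zaxis [ 0.0049 -0.0038 -1.    ] xaxis [0.9977 0.0674 0.0046]
theta 0.8527 radius err mm 6.31 q [-52.5822   0.5351 326.2341]
[-6.4 -0.1 13.2]
[-9.8 -0.1  8.7]
```

```bash
sed -i 's/^OFF=.*/OFF=np.array([0.8,0,5.8])/' h.py; python3 -c "
from h import *
arc(-.35,5)"
```

```text
theta 0.8379 radius err mm -0.01 q [-52.5822   0.5351 326.2341]
[-14.   -0.1  11.9]
[-13.2  -0.1  12.8]
[-12.2  -0.1  13.7]
[-11.2  -0.1  14.5]
[-10.2  -0.1  15.3]
```

```bash
python3 -m pendant '[[0.0,-0.010,0,0.008,0,0,0],[0.0,-0.0135,0,0.012,0,0,0],[0.0,-0.0125,0,0.013,0,0,0],[0.0,-0.0115,0,0.014,0,0,0]]'; python3 -c "
from h import *
st(); arc(-.3,5)"
```

```text
t: 21.95
eef_pos: [0.5792, 0.0213, 0.2611]
ee_rot: [[0.998, 0.067, 0.017], [0.067, -0.998, -0.003], [0.017, 0.004, -1.0]]
contact_force: [2.2, 0.6, 0.1]
finger_gap: 0.0108
t 21.95 tcp [0.5792 0.0213 0.2611] grasp chest mm [-97.7509   0.5752 279.9233] F [2.2224 0.5726 0.1342] gap 0.0108
joints [ 0.5377  0.4038 -0.8031  1.7007  0.3211  1.1556 -0.2848] zaxis [ 0.0168 -0.0028 -0.9999] xaxis [0.9976 0.0673 0.0166]
theta 0.5908 radius err mm -0.16 q [-97.7509   0.5752 279.9233]
[-9.5 -0.1 12.5]
[-8.6 -0.1 13.2]
[-7.8 -0.1 13.7]
[-7.  -0.1 14.1]
[-6.1 -0.1 14.5]
```

```bash
python3 -m pendant '[[0.0,-0.009,0,0.012,0,-0.2,0],[0.0,-0.0085,0,0.013,0,-0.2,0],[0.0,-0.0078,0,0.0137,0,-0.2,0],[0.0,-0.007,0,0.014,0,-0.2,0],[0.0,-0.006,0,0.0135,0,0,0]]'; python3 -c "
from h import *
st(); arc(-.24,5)"
```

```text
t: 22.58
eef_pos: [0.541, 0.0189, 0.1913]
ee_rot: [[0.998, 0.068, 0.007], [0.068, -0.998, -0.003], [0.007, 0.003, -1.0]]
contact_force: [5.4, 1.1, -0.9]
finger_gap: 0.0112
t 22.57 tcp [0.541  0.0189 0.1913] grasp chest mm [-135.9142    0.656   210.1306] F [ 5.3503  1.1257 -0.9297] gap 0.0112
joints [ 0.546   0.4158 -0.7875  1.8582  0.3515  1.0033 -0.3221] zaxis [ 0.0074 -0.0029 -1.    ] xaxis [0.9977 0.0675 0.0072]
theta 0.2864 radius err mm -0.1 q [-135.9142    0.656   210.1306]
[-4.2 -0.1 11.9]
[-3.5 -0.1 12.1]
[-2.9 -0.1 12.3]
[-2.3 -0.1 12.4]
[-1.7 -0.  12.5]
```

```bash
python3 -m pendant '[[0.0,-0.004,0,0.011,0,-0.2,0],[0.0,-0.0035,0,0.012,0,-0.1,0],[0.0,-0.003,0,0.012,0,0,0],[0.0,-0.0025,0,0.010,0,0,0],[0.0,-0.0015,0,0.008,0,0,0]]'; python3 -c "
from h import *
st(); arc(-.08,4)"
```

```text
t: 23.2
eef_pos: [0.5276, 0.018, 0.1347]
ee_rot: [[0.998, 0.068, 0.005], [0.068, -0.998, -0.002], [0.005, 0.003, -1.0]]
contact_force: [4.2, 0.6, -0.4]
finger_gap: 0.0106
t 23.2 tcp [0.5276 0.018  0.1347] grasp chest mm [-149.2866    0.5771  153.4509] F [ 4.1606  0.642  -0.4393] gap 0.0106
joints [ 0.5172  0.4707 -0.7501  1.9345  0.4135  0.8892 -0.3764] zaxis [ 0.0051 -0.0022 -1.    ] xaxis [0.9977 0.0675 0.0049]
theta 0.0639 radius err mm -0.36 q [-149.2866    0.5771  153.4509]
[-1.  -0.   5.2]
[-0.5 -0.   5.2]
[-0.4 -0.   5.2]
[-0.3 -0.   5.2]
```

```bash
python3 -m pendant '[[0.0,-0.001,0,0.005,0,0,0],[0.0,-0.0005,0,0.004,0,0,0],[0.0,-0.0005,0,0.003,0,0,0]]'; python3 -c "
from h import *
st(); arc(-.02,2)"
```

```text
t: 23.58
eef_pos: [0.5264, 0.018, 0.122]
ee_rot: [[0.998, 0.068, 0.006], [0.068, -0.998, -0.002], [0.006, 0.002, -1.0]]
contact_force: [3.9, 0.7, -1.6]
finger_gap: 0.011
t 23.57 tcp [0.5264 0.018  0.122 ] grasp chest mm [-150.515     0.5701  140.7633] F [ 3.9245  0.7282 -1.6386] gap 0.011
joints [ 0.5076  0.4862 -0.7386  1.9472  0.431   0.8632 -0.391 ] zaxis [ 0.0064 -0.002  -1.    ] xaxis [0.9977 0.0675 0.0063]
theta 0.0153 radius err mm -0.41 q [-150.515     0.5701  140.7633]
[-0.6 -0.   2.6]
[-0.2 -0.   2.6]
```

```bash
python3 -m pendant '[[0.0,-0.0003,0,0.002,0,0,0],[0.0,0,0,0.002,0,0,0],[0.0,0,0,0.001,0,0,0]]'; python3 -c "
from h import *
st(); arc(-.02,2)"
```

```text
t: 23.95
eef_pos: [0.5264, 0.0179, 0.1208]
ee_rot: [[0.998, 0.068, 0.007], [0.068, -0.998, -0.006], [0.006, 0.006, -1.0]]
contact_force: [2.6, 0.8, 4.4]
finger_gap: 0.0108
t 23.95 tcp [0.5264 0.0179 0.1208] grasp chest mm [-150.5268    0.6356  139.6385] F [2.616  0.7587 4.3602] gap 0.0108
joints [ 0.5029  0.4873 -0.7358  1.9481  0.4359  0.8621 -0.3968] zaxis [ 0.0066 -0.0056 -1.    ] xaxis [0.9977 0.0676 0.0062]
theta 0.011 radius err mm -0.48 q [-150.5268    0.6356  139.6385]
[-0.7 -0.   2.6]
[-0.2 -0.   2.6]
```

```bash
python3 -m pendant '[[0.0,0,0,0.003,0,0,0],[0.0,0,0,0.002,0,0,0],[0.0,0,0,0,0,0,0]]'; python3 -c "
from h import *
st()
i,K,W=cam('top');save('t13',i,5,(170,140,310,245))
i,K,W=cam('scene');save('s13',i,4,(220,170,380,290))"
```

```text
t: 24.32
eef_pos: [0.5264, 0.0179, 0.1211]
ee_rot: [[0.998, 0.068, 0.007], [0.068, -0.998, -0.011], [0.006, 0.011, -1.0]]
contact_force: [3.8, 1.1, -4.9]
finger_gap: 0.0108
t 24.32 tcp [0.5264 0.0179 0.1211] grasp chest mm [-150.5291    0.7267  139.921 ] F [ 3.8356  1.0974 -4.8685] gap 0.0108
joints [ 0.4976  0.4859 -0.7334  1.9482  0.44    0.8639 -0.4022] zaxis [ 0.0071 -0.0108 -0.9999] xaxis [0.9977 0.068  0.0063]
```

View pics/t13.png

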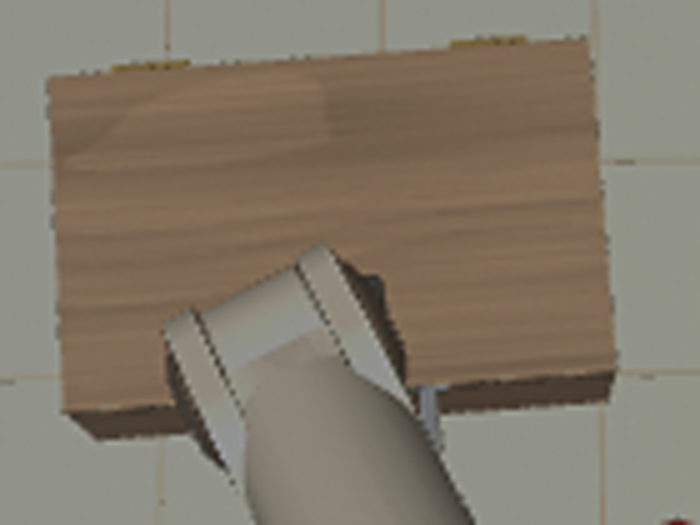

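View pics/s13.png

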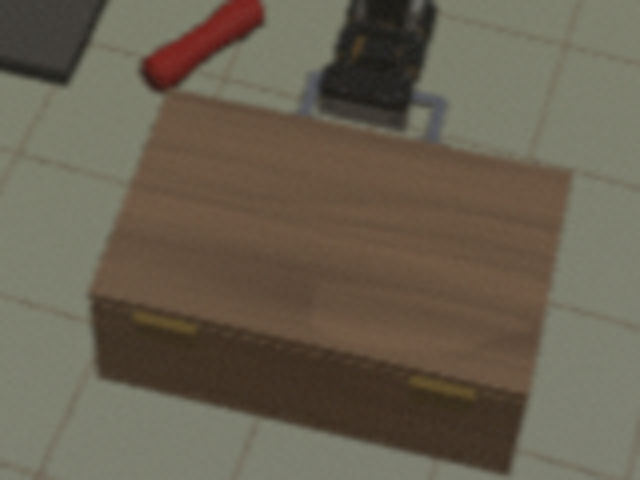

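The lid looks shut: its corners match the first picture, and it won't go lower under a light press. I'll release and lift.

```bash
python3 -m pendant '[[0.03,0,0,0,0,0,0],[0.03,0,0,0,0,0,0],[0.03,0,0,0,0,0,0],[0.03,0,0,-0.03,0,0,0],[0.03,0,0,-0.05,0,0,0]]';  python3 -m pendant '[[0.03,-0.04,0,-0.04,0,0,0],[0.03,-0.05,0.02,-0.02,0,0,0],[0.03,-0.05,0.03,0,0,0,0],[0.03,-0.02,0.02,0,0,0,0],[0.03,0,0,0,0,0,0]]'; python3 -c "
from h import *
st()
i,K,W=cam('top');save('t14',i)
i,K,W=cam('scene');save('s14',i)
i,K,W=cam('top');save('t14c',i,5,(170,140,310,245))"
```

```text
t: 25.05
eef_pos: [0.5175, 0.0171, 0.1958]
ee_rot: [[0.998, 0.068, -0.014], [0.067, -0.998, -0.011], [-0.015, 0.01, -1.0]]
contact_force: [0.2, 0.1, 0.3]
finger_gap: 0.03
t: 25.68
eef_pos: [0.3594, -0.064, 0.2618]
ee_rot: [[0.998, 0.066, -0.013], [0.066, -0.998, -0.012], [-0.014, 0.011, -1.0]]
contact_force: [0.3, 0.0, 0.1]
finger_gap: 0.0299
t 25.68 tcp [ 0.3594 -0.064   0.2618] grasp chest mm [-322.0007  -70.4232  280.5813] F [0.2607 0.023  0.1196] gap 0.0299
joints [ 0.9447 -0.0942 -0.7948  2.1372 -0.0601  1.0826  0.2471] zaxis [-0.0133 -0.0123 -0.9998] xaxis [ 0.9977  0.066  -0.0141]
```

View pics/t14c.png

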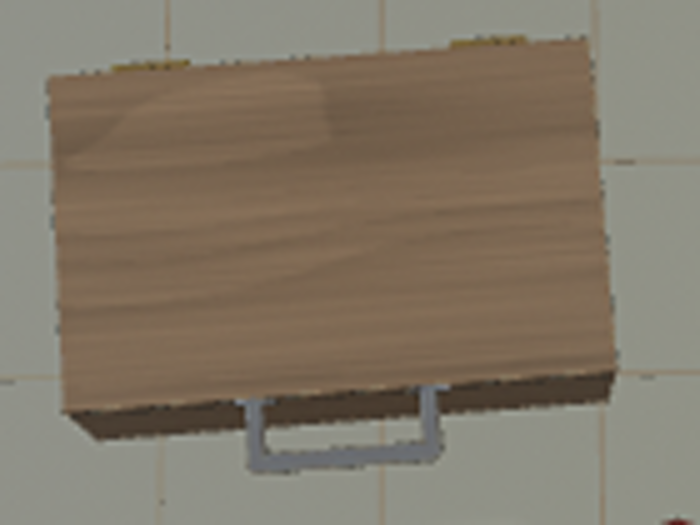

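View pics/s14.png

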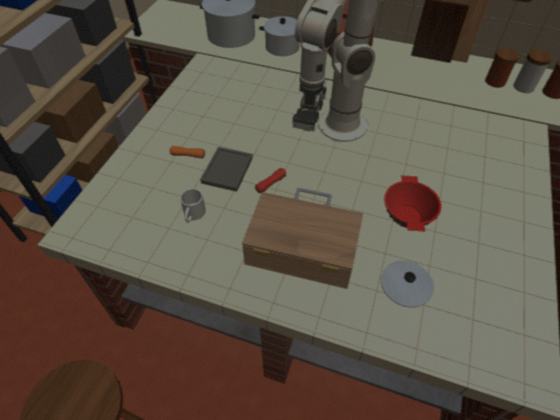

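View pics/t14.png

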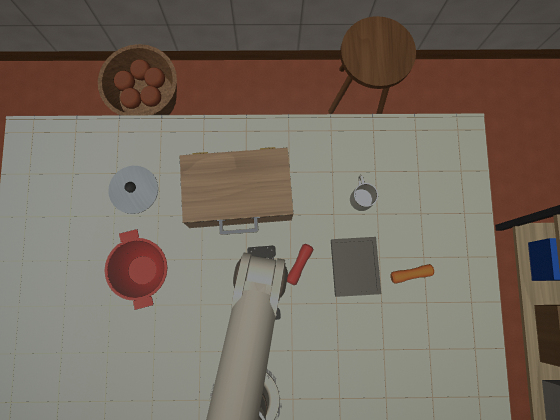

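The pictures show the lid shut and the corners and handle where they were at the start (handle at crop (258,463)–(432,452)). The plate, cup, colander, saucepan lid and look-alikes haven't moved, and the arm is clear. I'm handing in.

```bash
python3 -c "
from h import *
a=cv2.imread('pics/top0.png').astype(int);b=cv2.imread('pics/t14.png').astype(int)
d=np.abs(a-b).max(2)
for n,(x0,y0,x1,y1) in dict(chest=(175,145,300,236),colander=(100,228,172,312),lid=(105,162,162,216),cup=(345,175,382,212),plate=(330,235,348,298)).items(): print(n,d[y0:y1,x0:x1].max(),d[y0:y1,x0:x1].mean())
print(ctrl.hand_in())"
```

```text
chest 4 0.8832527472527473
colander 4 0.8832671957671958
lid 3 0.7774528914879792
cup 2 0.7180423666910153
plate 3 0.8738977072310405
the job is handed in; nothing more can be done
None
```

The pestle is in the chest's wide compartment and the lid is fully shut. I handed the job in at about 26 s of the 72 s allowed; no verdict comes back.

- **Lid up:** I raised the lid by its handle until the stay snapped over. It held with the hand off, and the knob sat within 1 px of its predicted locked position.
- **Pestle:** I set it down on the floor at chest x −15, y +31, and let go only once it touched at the expected height. The wrist and top pictures showed it lying flat there.
- **Lid down:** I pressed the knee past the point where it stays broken, and the lid came to rest at about 0.83 rad rather than the 0.9 given. I then took the handle again, lowered the lid in small steps and let go.

**Last checks:**
- In the top view, the chest, colander, saucepan lid, cup and the strip of the grinding plate I compared match the first picture to within image noise.
- The robot was touching nothing.
- The force readings I took after each move stayed under about 16 N.

**Two things that didn't go cleanly:**
- **Joint 6:** it came very close to its lower limit (0.1955 against 0.19) while I tilted for the knob, so I pressed at a flatter tilt of about 28–30°.
- **Lid angle at shut:** the angle worked out from the gripper still read about 0.01 rad with the lid shut. I put this down to the bar slipping a few millimetres in the grip, because the picture shows it closed.

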